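# Send up the paint pans: load, lift and lock the paint hatch

### The job

Gather the stray paint pans from the desk into the scoop tray with the others, then tip the tray over the yellow bin of the screw lift so that all the pans land in the bin, and set the empty tray flat back on the desk. Fit the crank on the lift's square shaft and wind the bin up until its white pointer is level with the red marker (within the marker's height), then take the crank off and lay it back on its black mat. Last, push the blue barred gate shut until its latch snaps in; leave the speaker, tape roll and brush jar alone.

Things in the scene. Friction and masses are not known exactly. Their poses are not given: they have to be found in the camera images.
- station: Fixed lift station: base plate 230 (x) x 350 (y) x 10 mm; origin under its centre, front faces its own -x (towards the robot). In its frame: grey mast at x 0, y -100 (top 132 mm up), gauge post at x 24, y -160 (top 125), yellow bin, blue grilles 105 high at x 106 and y 155, blue gate in front at x -105. Only the shaft (and crank on it) stands above 140 mm
- bin_floor (a point): Centre of the inner floor of the yellow open-topped bin, axes as the station's. Inside 155 (x) x 145 (y) mm, walls 5 mm thick rising 50 mm above this point. It rides up and down with the lift, 21 to 30 mm above the desk at the start; only the screw moves it, and it stays where left
- pointer (a point): The white pointer that sticks out from the bin's carriage to the station's -y side, beside the gauge post; the point is at the pointer's mid thickness (3 mm). It rises with the bin
- marker_mid (a point): The red marker, a block 26 x 26 mm and 8 mm tall around the gauge post; the point is at its mid height, on its front part. The bin is at its set height when the pointer's height equals this point's height within 4 mm. Fixed during a run, 20 to 42 mm above the pointer's lowest place
- spindle (a joint): Turn of the lift screw, rad; grows when turned clockwise seen from above, which raises the bin: 14 mm a full turn. Range 0 to 27. Friction about 0.15 N m; stays where left
- shaft (a point): On the upright axis of the screw, on top of its round flange (42 mm across), 140 mm above the desk. From here a square shaft 16 x 16 mm stands up 24 mm (its top 6 mm taper to 9 mm wide); its flats face this point's x and y axes, which turn with the screw. A fitted crank's underside rests on the flange
- crank: Loose crank, 0.27 kg, lying on its mat. Origin: centre of the hub's underside, z up. Hub: dark block 32 x 32 x 34 mm with an upright square through-hole 20 x 20 mm (fits 4 ways round). A flat arm 18 wide, 10 thick, level with the underside, runs along its +x to a red hand grip. Hold the hub from above across its two y sides. On the shaft it turns up to 20 degrees before it bites
- crank_knob (a point): Middle of the crank's red hand grip: an upright round sleeve, 22 mm diameter, 44 mm tall, that spins freely on its pin; 70 mm from the hub's axis along the crank's +x, and 35 mm above the crank's underside
- crank_mat: Fixed black rubber mat, 170 (x) x 90 (y) mm, 3 mm thick; origin at the centre of its underside. The crank lies on it, and goes back on it, hub and hand grip both over the mat
- tray: Loose aluminium scoop tray, 0.22 kg: floor 170 (x) x 116 (y) x 4 mm, origin under its centre. Walls 30 mm high on both y sides and the +x end; the -x end has no wall (the mouth, where pans slide out when it is tipped: friction about 0.6, so tip well past 40 degrees). An upright black tab stands at the +x end
- tray_tab (a point): Grip point of the tray's black tab: a plate 12 mm thick (tray x), 60 wide (tray y), top 64 mm above the tray's underside; the point is 79 mm from the tray's origin along +x, 48 mm above its underside. Pinch it from above across its thickness
- tray_mouth (a point): Middle of the floor's edge at the open mouth, 85 mm from the tray's origin along its -x, 4 mm above its underside
- pan1: Paint pan, white, yellow cake on top, 44 (x) x 30 (y) x 20 mm, 40 g, loose; origin at the centre of its underside. Starts in the tray
- pan2: Paint pan, white, orange cake on top, 44 (x) x 30 (y) x 20 mm, 40 g, loose; origin at the centre of its underside. Starts in the tray
- pan3: Paint pan, white, light blue cake on top, 44 (x) x 30 (y) x 20 mm, 40 g, loose; origin at the centre of its underside. If present, starts stray on the desk; None from the start when absent
- pan4: Paint pan, white, green cake on top, 44 (x) x 30 (y) x 20 mm, 40 g, loose; origin at the centre of its underside. If present, starts stray on the desk; None from the start when absent
- pan5: Paint pan, white, red cake on top, 44 (x) x 30 (y) x 20 mm, 40 g, loose; origin at the centre of its underside. If present, starts stray on the desk; None from the start when absent
- gate (a joint): Angle of the blue barred gate, rad: 0 shut, grows as it opens towards the station's front (-x); it starts part open, 0.5 to 0.9, and stays where it is left. Needs about 1 N at the free edge until the latch meets the strike, then up to about 10 N
- gate_hinge (a point): On the gate's upright hinge axis, 70 mm above the desk; the gate's own axes: its panel runs along this point's +y from 3 to 198 mm, it is 12 mm thick (outer face at x -6, looking along -x), and spans heights 14 to 126 mm above the desk. At joint 0 these axes are the station's
- gate_edge (a point): On the gate's outer face near its free edge, 195 mm from the hinge, 70 mm above the desk. Push the outer face to shut the gate; the bevelled brass latch bolt beside this point rides over the strike post and snaps out behind it in the last 25 mm of travel
- bolt (a joint): How far the gate's sprung latch bolt is pushed in, m: 0 fully out, up to 0.013. It goes in while riding over the strike and springs back to 0 when latched
- speaker: Bystander: round red and black speaker, 68 mm diameter, 62 mm tall, origin at its underside. Leave it alone
- tape: Bystander: clear roll of tape lying flat, 84 mm diameter, 34 mm high, origin at its underside. Leave it alone
- jar: Bystander: white jar of brushes, 72 mm diameter, 85 mm tall (brushes to 155 mm), origin at its underside. Leave it alone
Mind the look-alikes: they are no part of the job. Leave any green look-alike of the tray alone.

How it is judged:
By the outcome, as a careful person would: the job done as asked, in the order asked, and still so for the second after the job is handed in, with the robot touching nothing.
Of pan3, pan4, pan5 only 1 to 3 are there at a start; the rules pass over those that are not, and their reading is None.
At some moment in a run one of pan3, pan4, pan5 may be knocked a few centimetres aside while the robot is not near it.
It also fails if it takes over 210 s, if anything falls off the work surface, if the arm or the gripper's body presses on something with over 40 N, if the wrist force passes 120 N, or if a joint passes its speed limit or range.

### The arm

A 6-joint arm with a two-finger parallel gripper is mounted at the origin on the work surface. World frame = base frame: x ahead of the robot, y to its left, z up, the work surface at z = 0. Lengths are in m, angles in degrees, forces in N, time in s.
With the tool pointing down it reaches from about 0.375 to 0.9 m from the base axis. Payload 3.1 kg.
Tool frame: the origin (TCP) lies on the centre line of the jaws, within the pads' length; the fingertips stand 19 mm ahead of it and the grasp point (between the pads) is the TCP; z points along the fingers, y is the direction in which the jaws open and shut (so a half turn about z gives the same grasp; the last joint's range is limited). The gripper opens to 87 mm and grips with 3 to 60 N. Pads are 19 mm wide; open, the fingers measure 117 mm over their backs; the gripper's body (75 mm by 190 mm) begins 51 mm behind the grasp point.
Start: joints at [-73.596, 30.224, 82.088, -0, 67.689, -10.227], TCP at [0.28, -0.559, 0.242] pointing down, gripper open.
Joint ranges: [-176.69, 176.69], [-43.24, 126.21], [12.49, 139.97], [-82, 262], [0, 151.66], [-163.58, 163.58]. Speed limits (degrees/s): [159.86, 159.86, 180, 180, 180, 180].

### API

Orientations are given as a 3x3 rotation matrix whose columns are the frame's x, y, z axes.
In Python, from rig import bot gives the robot as it stands.
- The arm moves only by the tool carry_out, never from a script. Its argument "targets" is a list of rows, each a list of 6 numbers: the shift along the tool's x, y, z each as a share of 200 mm, from -1 to 1, then the turn, a rotation vector about the tool's x, y, z each as a share of pi/2 rad, from -1 to 1. In form: [[dx, dy, dz, ax, ay, az], ...]. A call has 1 to 20 rows; each row is the pose to reach, as a shift and turn from the pose measured when the call began, along the tool's axes at that moment; what a row does not reach only later rows make up. A row lasts 1/8 s, in which the tool goes at most 62.5 mm and 10.7 degrees, less where a joint would pass 70% of its speed; a pose out of reach is approached as far as the arm can. A call with a number of a shift or a turn outside -1 to 1 is refused whole. A call with a gripper value outside its range is refused whole. "jaw" is the gripper's target within -1 to 1 (fully open at 1, half-way at 0, shut at -1), set as the call begins (left out, the last holds). The fingers move at their own pace and stop on an object; the grip force is fixed at half the most. Time passes only in rows, so rows that repeat a pose let the fingers close. It gives the time, the measured TCP pose, the force and the opening at its end, in the units of the state.
- bot.read_state(): the state, without advancing time (a new reading comes with each control period).
- bot.capture(name): name is "scene" or "top" or "wrist"; returns the picture (480x640x3 uint8, blue, green, red); there is no depth.
- bot.camera_info(name): a dict with "camera_matrix" (3x3 intrinsics, pixels), "view" (4x4, takes a point from world to camera coordinates); the wrist camera has in their place "mount" (4x4, takes a point from camera to tool coordinates, whose origin is the TCP and whose axes are the flange's). Camera axes: x right, y down, z forward; pixel columns grow to the right and rows downward; lengths in m; the calibration is good to about 2 mm. A picture is of the moment at which its call begins: read the wrist's pose just before it. camera_info takes no time and is no camera call.
- bot.hand_in(): hands the job in, once; it reports no verdict.
The state is a dict: "time_s": time; "joint_positions": joint angles; "qvel": joint speeds; "tau": joint torques, N m; "position": TCP position; "tcp_rot": TCP orientation; "force": force on the tool from outside, world axes, zero at the start; "moment": the same for the moment, N m; "opening": opening from 0.0 (shut) to 1.0 (fully open).
Only numpy, scipy, OpenCV 4.12 (cv2) and the standard library are available. Lean on these libraries where they do the work, as an engineer would, in place of code of your own. Each camera call takes 0.05 s, during which the arm holds its last target.

## Working session

There is one attempt and no reset: what is moved stays moved. The work goes in short steps, Python scripts to look and compute and a tool call to move; the robot and the scene stay as the last step left them, time stands still between calls to the robot, and variables do not carry over. Pictures are saved under pics/ and viewed, and the job is handed in when it is done.

Besides the shell and the picture viewer there is one more tool, called after "Request:" by a JSON object that holds its "name" and its "arguments", one argument or row to a line. carry_out: Moves the arm, as the interface text tells. Shift numbers are shares of 200 mm and turn numbers shares of pi/2 rad, none past 1 either way. Its arguments: {"type":"object","properties":{"targets":{"type":"array"},"jaw":{"type":"number"}},"required":["targets"]}

```bash
ls; mkdir -p pics; python3 - <<'E'
from rig import bot
import cv2
s=bot.read_state();print({k:(v if not hasattr(v,'tolist') else v.tolist()) for k,v in s.items()})
for n in ("scene","top","wrist"):
    im=bot.capture(n);cv2.imwrite(f"pics/{n}0.png",im);print(n,bot.camera_info(n))
E
```

```text
pics
{'time_s': 0.0, 'joint_positions': [-73.59907587835762, 30.279470634357036, 82.15792005141316, -0.0009292655898675805, 67.6889636026647, -10.225964049781707], 'qvel': [0.012387282315528478, 0.06069095298045752, 0.031985715318757664, -0.038644864002174026, -0.0095842820760822, -0.012346625091469788], 'tau': [-3.853828189903652e-06, -44.004220962524414, -17.65947461128235, 0.06324006244540215, 0.058149833930656314, -0.00017515799754619366], 'position': [0.27994430391166364, -0.5580082856675502, 0.2405576712781674], 'tcp_rot': [[0.8939413638701372, 0.44818348039362493, -0.0006370747650440287], [0.44818377482636323, -0.893938949978552, 0.0021113250900352625], [0.00037675508057308173, -0.0021729274036033927, -0.9999975682180973]], 'force': [0.5416588711325891, -0.38021396982469025, 0.619700508043519], 'moment': [-0.00720344648876092, 0.04155208485338541, 0.03664982615958275], 'opening': 1.0038044316674648}
scene {'camera_matrix': array([[592.69579556,   0.        , 313.40623365],
       [  0.        , 592.69579556, 243.71565209],
       [  0.        ,   0.        ,   1.        ]]), '
[... 513 characters left out ...]
71595, -0.00339136, -0.06746396,  0.51221961],
       [ 0.06743472,  0.00810179, -0.99769079,  1.65559115],
       [ 0.        ,  0.        ,  0.        ,  1.        ]])}
wrist {'camera_matrix': array([[348.5643381 ,   0.        , 320.75840009],
       [  0.        , 348.5643381 , 241.90820833],
       [  0.        ,   0.        ,   1.        ]]), 'mount': array([[ 5.57453834e-04, -9.52817144e-01, -3.03544362e-01,
         8.34220267e-02],
       [ 9.99999772e-01,  4.15625419e-04,  5.31845432e-04,
         2.22177084e-03],
       [-3.80590693e-04, -3.03544590e-01,  9.52817158e-01,
        -1.43320161e-01],
       [ 0.00000000e+00,  0.00000000e+00,  0.00000000e+00,
         1.00000000e+00]])}
```

View pics/scene0.png

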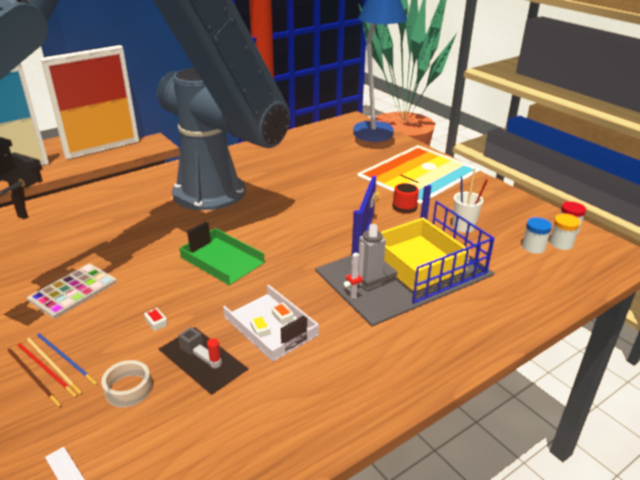

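View pics/top0.png

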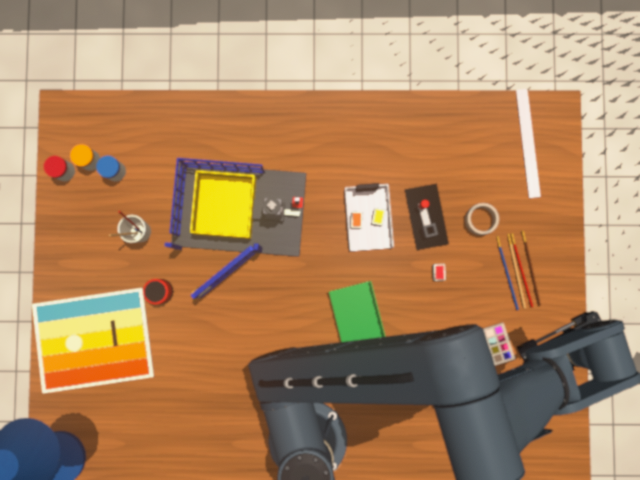

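View pics/wrist0.png

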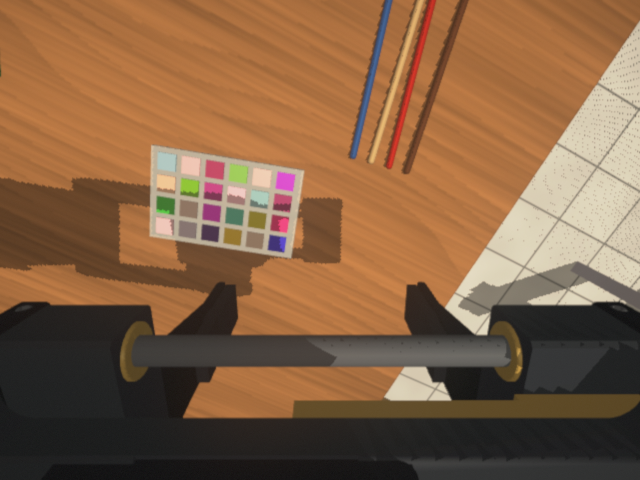

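The top view shows the tray at about (369,218) with yellow and orange pans, and one stray red pan at (439,272). The crank lies on its mat at (426,217) and the station is around (240,210). The green look-alike tray is at (357,312). Next I enlarge the crops.

```bash
cat > h.py <<'E'
import numpy as np, cv2
from rig import bot
def crop(im,x,y,w,h,s,name):
    c=cv2.resize(im[y:y+h,x:x+w],None,fx=s,fy=s,interpolation=cv2.INTER_CUBIC)
    for i in range(0,w,10):
        cv2.line(c,(i*s,0),(i*s,4 if (x+i)%50 else 12),(255,0,255),1)
        if (x+i)%20==0: cv2.putText(c,str(x+i),(i*s,22),0,.4,(255,0,255),1)
    for j in range(0,h,10):
        cv2.line(c,(0,j*s),(4,j*s),(255,0,255),1)
        if (y+j)%20==0: cv2.putText(c,str(y+j),(6,j*s+4),0,.4,(255,0,255),1)
    cv2.imwrite(name,c)
def cam(name,state=None):
    ci=bot.camera_info(name);K=np.array(ci['camera_matrix'])
    if name=='wrist':
        s=state or bot.read_state();T=np.eye(4);T[:3,:3]=s['tcp_rot'];T[:3,3]=s['position']
        V=np.linalg.inv(T@np.array(ci['mount']))
    else: V=np.array(ci['view'])
    return K,V
def ray(KV,u,v,z):
    K,V=KV;R=V[:3,:3];c=-R.T@V[:3,3]
    d=R.T@np.linalg.inv(K)@np.array([u,v,1.]);return c+d*(z-c[2])/d[2]
def proj(KV,p):
    K,V=KV;q=V[:3,:3]@np.asarray(p,float)+V[:3,3];q=K@q;return q[:2]/q[2]
def tri(obs):
    A=[];b=[]
    for KV,u,v in obs:
        K,V=KV;P=K@V[:3]
        for a,i in((u,0),(v,1)):
            r=a*P[2]-P[i];A.append(r[:3]);b.append(-r[3])
    return np.linalg.lstsq(np.array(A),np.array(b),rcond=None)[0]
def shot(name,fn):
    s=bot.read_state();im=bot.capture(name);cv2.imwrite(fn,im);np.save(fn+'.npy',np.r_[np.array(s['tcp_rot']).ravel(),s['position']]);return im
def wcam(fn):
    a=np.load(fn+'.npy');return cam('wrist',dict(tcp_rot=a[:9].reshape(3,3),position=a[9:]))
def go(pos,R=None,st=None):
    """numbers for a row to reach world pos with rotation R"""
    from scipy.spatial.transform import Rotation as Q
    s=st or bot.read_state();R0=np.array(s['tcp_rot']);d=R0.T@(np.array(pos)-s['position'])/.2
    a=np.zeros(3) if R is None else Q.from_matrix(R0.T@R).as_rotvec()/(np.pi/2)
    return np.round(np.r_[d,a],3).tolist()
def down(yaw):
    """tool down; jaw axis (tool y) along world direction yaw deg (mod 180)"""
    t=np.radians(yaw);y=np.array([np.cos(t),np.sin(t),0]);z=np.array([0,0,-1.]);return np.c_[np.cross(y,z),y,z]
E
python3 - <<'E'
from h import *
im=cv2.imread('pics/top0.png')
crop(im,330,170,130,115,6,'pics/c1.png')
crop(im,160,145,150,160,5,'pics/c2.png') if 0 else crop(im,160,150,150,112,5,'pics/c2.png')
im=cv2.imread('pics/scene0.png')
crop(im,310,170,190,150,4,'pics/c3.png')
E
```

```text
(no output)
```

View pics/c1.png

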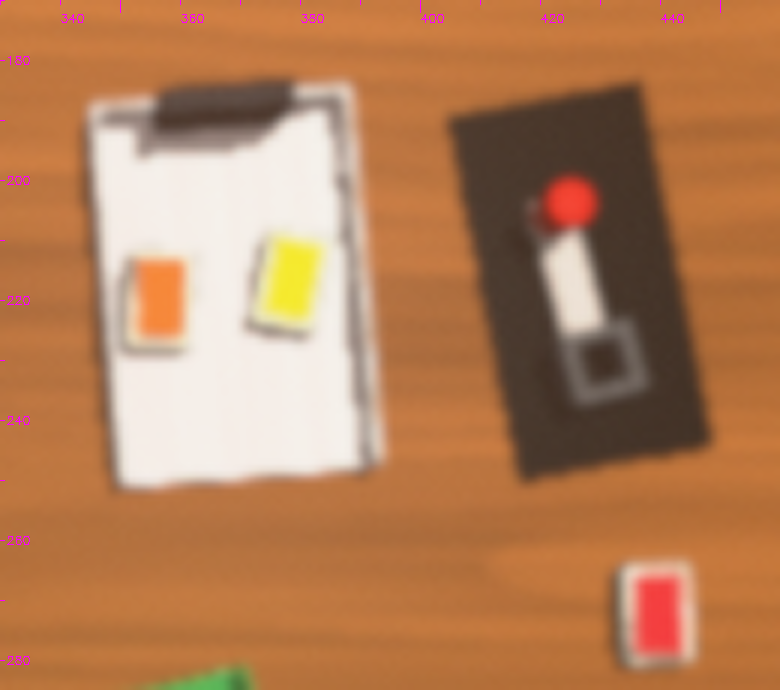

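View pics/c2.png

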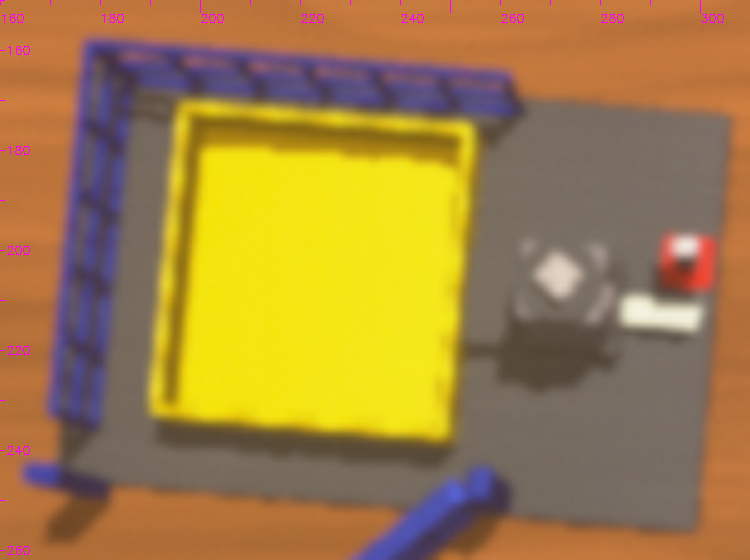

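View pics/c3.png

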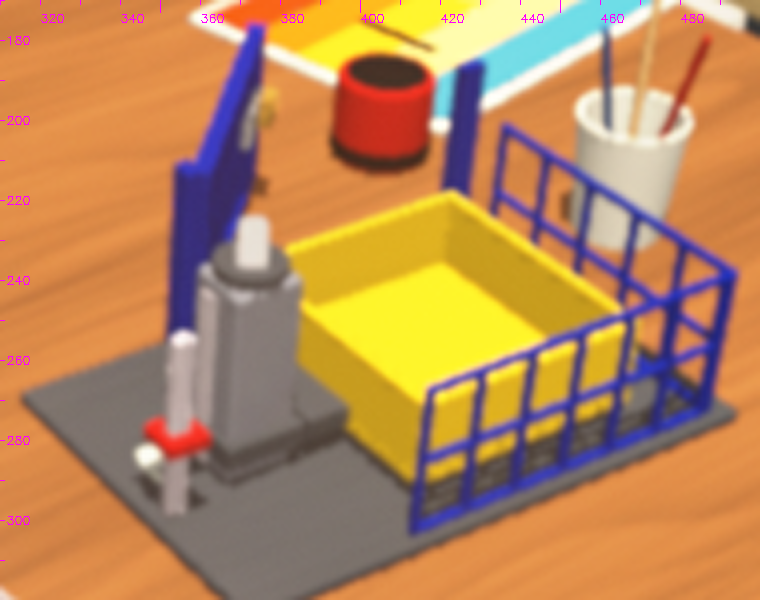

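```bash
python3 - <<'E'
from h import *
T=cam('top');S=cam('scene')
f=lambda n,u,v,z:print(n,np.round(ray(T,u,v,z),4))
c1=lambda n,x,y,z:f(n,330+x/6,170+y/6,z)
c2=lambda n,x,y,z:f(n,160+x/5,150+y/5,z)
c1('pan5',658,615,.02);c1('pan5 tl',640,562,.0);c1('p5 top',660,572,.02);c1('p5 bot',657,660,.02)
c1('knob',571,202,.06);c1('hub',605,362,.037)
for n,x,y in(('matTL',450,118),('matTR',640,85),('matBR',710,443),('matBL',522,480)):c1(n,x,y,.003)
c1('mouthL',118,490,.004);c1('mouthR',380,466,.034);c1('tabTL',160,92,.064);c1('tabTR',295,80,.064);c1('trTL',88,103,.034);c1('trTR',350,83,.034)
for n,x,y in(('plTR',732,117),('plBR',695,530),('plBL',65,468)):c2(n,x,y,.01)
for n,x,y in(('binTL',180,98),('binTR',477,122),('binBR',452,442),('binBL',148,415)):c2(n,x,y,.076)
c2('shafttop',559,275,.164);c2('marker',687,262,.055);c2('pointer',660,312,.03);c2('hinge',488,483,.126);c2('strike',65,480,.1);f('gateend',195,297,.126)
E
```

```text
pan5 [ 0.4428 -0.3509  0.02  ]
pan5 tl [ 0.4672 -0.3469  0.    ]
p5 top [ 0.462 -0.352  0.02 ]
p5 bot [ 0.4228 -0.3502  0.02  ]
knob [ 0.6225 -0.3067  0.06  ]
hub [ 0.5543 -0.3252  0.037 ]
matTL [ 0.6685 -0.2621  0.003 ]
matTR [ 0.6839 -0.3485  0.003 ]
matBR [ 0.5209 -0.3784  0.003 ]
matBL [ 0.5039 -0.2936  0.003 ]
mouthL [ 0.4987 -0.1113  0.004 ]
mouthR [ 0.508  -0.2258  0.034 ]
tabTL [ 0.6699 -0.1266  0.064 ]
tabTR [ 0.6754 -0.1857  0.064 ]
trTL [ 0.6699 -0.0964  0.034 ]
trTR [ 0.6792 -0.2133  0.034 ]
plTR [0.7114 0.0067 0.01  ]
plBR [0.4862 0.0256 0.01  ]
plBL [0.5186 0.3668 0.01  ]
binTL [0.7084 0.2948 0.076 ]
binTR [0.6961 0.139  0.076 ]
binBR [0.5281 0.1503 0.076 ]
binBL [0.5417 0.3088 0.076 ]
shafttop [0.6038 0.0889 0.164 ]
marker [0.6256 0.0293 0.055 ]
pointer [0.602  0.0444 0.03  ]
hinge [0.5035 0.1266 0.126 ]
strike [0.506  0.3458 0.1   ]
gateend [0.3765 0.2822 0.126 ]
```

```bash
python3 - <<'E'
from h import *
print(go([.443,-.351,.16],down(-92.6)))
E
```

```text
[1.193, -0.56, 0.405, -0.001, 0.0, 0.325]
```

Request:
{"name": "carry_out", "arguments": {
  "targets": [
    [0.2,-0.1,0.1,0,0,0.05],
    [0.45,-0.2,0.15,0,0,0.15],
    [0.7,-0.3,0.2,0,0,0.25],
    [0.9,-0.4,0.3,0,0,0.325],
    [0.9,-0.4,0.3,0,0,0.325]
  ]
}}

```text
time_s: 0.78
position: [0.4056, -0.4016, 0.1791]
tcp_rot: [[0.999, -0.041, -0.003], [-0.041, -0.999, 0.007], [-0.004, -0.007, -1.0]]
force: [0.5, -0.7, 0.4]
opening: 0.999
```

```bash
python3 - <<'E'
from h import *
print(go([.443,-.351,.16],down(-92.6)),bot.read_state()['joint_positions'])
E
```

```text
[0.177, -0.26, 0.097, -0.004, 0.002, 0.003] [-5.59542257e+01  3.08030835e+01  9.32029957e+01  6.40470402e-02
  5.64285398e+01  3.63649763e+01]
```

Request:
{"name": "carry_out", "arguments": {
  "targets": [
    [0.18,-0.26,0.1,-0.004,0.002,0.003],
    [0.18,-0.26,0.1,-0.004,0.002,0.003],
    [0.18,-0.26,0.1,-0.004,0.002,0.003],
    [0.18,-0.26,0.1,-0.004,0.002,0.003]
  ]
}}

```text
time_s: 1.27
position: [0.4434, -0.3528, 0.16]
tcp_rot: [[0.999, -0.047, 0.0], [-0.047, -0.999, -0.001], [0.0, 0.001, -1.0]]
force: [0.4, 0.0, 0.1]
opening: 1.002
```

```bash
python3 - <<'E'
from h import *
shot('wrist','pics/w1.png');im=shot('top','pics/t1.png');shot('scene','pics/s1.png')
print(proj(wcam('pics/w1.png'),[.443,-.351,.02]))
E
```

```text
[315.65378334 236.26950353]
```

View pics/w1.png

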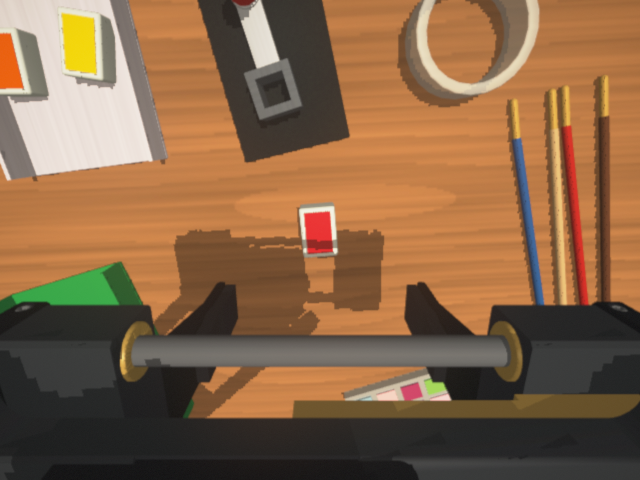

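View pics/t1.png

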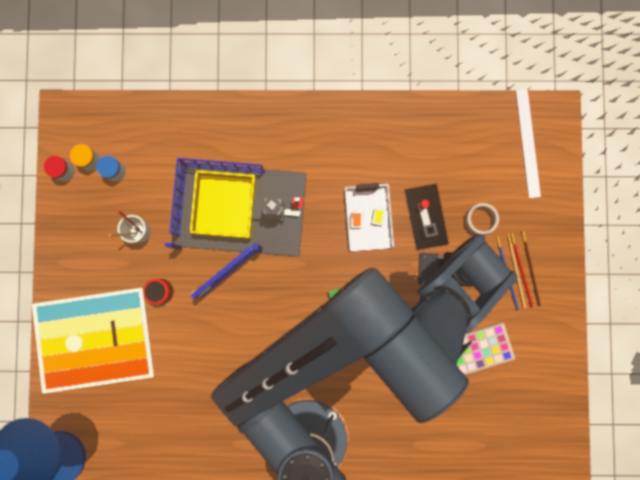

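View pics/s1.png

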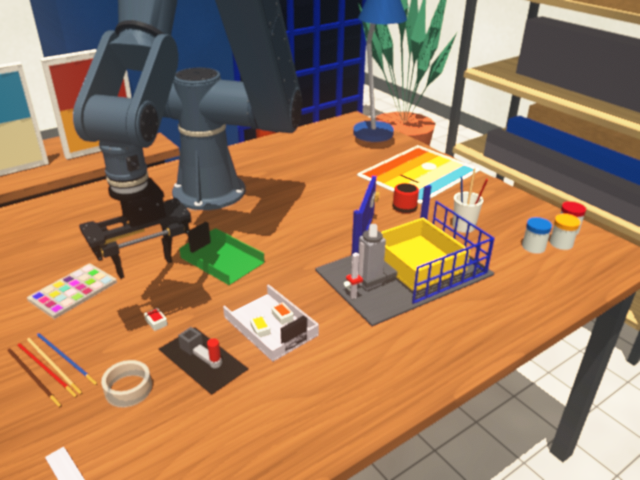

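```bash
python3 - <<'E'
from h import *
im=cv2.imread('pics/w1.png');crop(im,270,180,100,90,6,'pics/c4.png')
E
```

```text
(no output)
```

View pics/c4.png

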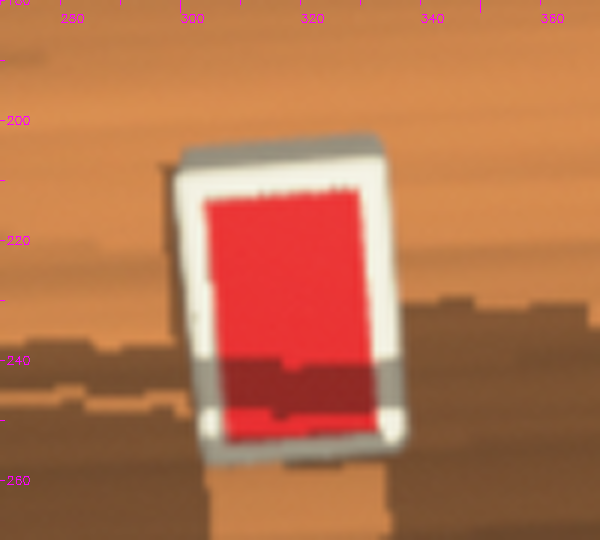

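```bash
python3 - <<'E'
from h import *
W=wcam('pics/w1.png')
P=[ray(W,u,v,.02)[:2] for u,v in((299.2,208.3),(334.2,205.8),(337.5,254),(303.8,254.5))]
P=np.array(P);print(P.round(4),P.mean(0));d=P[0]+P[1]-P[2]-P[3];print(np.degrees(np.arctan2(d[1],d[0])),np.linalg.norm(d)/2,np.linalg.norm(P[0]-P[1]))
c=P.mean(0);print(go([c[0],c[1],.012],down(np.degrees(np.arctan2(d[1],d[0]))-90)))
# tray estimate from this picture: mouth corners
print(ray(W,164,158,.004),ray(W,35,178,.004))
E
```

```text
[[ 0.4678 -0.3386]
 [ 0.4685 -0.3676]
 [ 0.4262 -0.369 ]
 [ 0.4271 -0.34  ]] [ 0.44738348 -0.35380523]
1.862952595344954 0.041532985595484025 0.029011569055154972
[0.021, 0.006, 0.739, 0.0, -0.0, -0.051]
[ 0.51241026 -0.22736579  0.004     ] [ 0.50105955 -0.11491786  0.004     ]
```

Request:
{"name": "carry_out", "arguments": {
  "targets": [
    [0.02,0.006,0.3,0,0,-0.05],
    [0.02,0.006,0.5,0,0,-0.05],
    [0.02,0.006,0.68,0,0,-0.05],
    [0.02,0.006,0.68,0,0,-0.05],
    [0.02,0.006,0.68,0,0,-0.05]
  ]
}}

```text
time_s: 2.05
position: [0.4471, -0.3546, 0.0241]
tcp_rot: [[1.0, 0.03, 0.0], [0.03, -1.0, -0.001], [0.0, 0.001, -1.0]]
force: [0.2, -0.1, -0.1]
opening: 0.997
```

Request:
{"name": "carry_out", "arguments": {
  "targets": [
    [0,0,0,0,0,0],
    [0,0,0,0,0,0],
    [0,0,0,0,0,0],
    [0,0,0,0,0,0],
    [0,0,0,0,0,0]
  ],
  "jaw": -0.6
}}

```text
time_s: 2.68
position: [0.4471, -0.3545, 0.0242]
tcp_rot: [[1.0, 0.031, 0.0], [0.031, -1.0, -0.001], [0.0, 0.001, -1.0]]
force: [-0.9, -0.2, -0.1]
opening: 0.517
```

Request:
{"name": "carry_out", "arguments": {
  "targets": [
    [0,0,0,0,0,0],
    [0,0,0,0,0,0],
    [0,0,0,0,0,0],
    [0,0,0,0,0,0]
  ],
  "jaw": -0.6
}}

```text
time_s: 3.18
position: [0.4471, -0.3544, 0.0241]
tcp_rot: [[1.0, 0.031, 0.0], [0.031, -1.0, -0.001], [0.0, 0.001, -1.0]]
force: [-0.4, -0.2, -0.7]
opening: 0.341
```

```bash
python3 - <<'E'
from h import *
T=cam('top')
print(ray(T,378.3,216.7,.024),ray(T,356.3,220,.024))
print(go([.635,-.155,.15],down(-90+5.1)))
E
```

```text
[ 0.59181598 -0.18711135  0.024     ] [ 0.58273126 -0.12808108  0.024     ]
[0.97, -0.967, -0.63, 0.001, -0.0, -0.037]
```

```bash
python3 - <<'E'
from h import *
print(go([.537,-.169,.13],down(-90+5.1)))
print(go([.537,-.169,.032],down(-90+5.1)))
E
```

```text
[0.478, -0.912, -0.53, 0.001, -0.0, -0.037]
[0.478, -0.913, -0.04, 0.001, -0.0, -0.037]
```

Request:
{"name": "carry_out", "arguments": {
  "targets": [
    [0,0,-0.25,0,0,0],
    [0,0,-0.5,0,0,0],
    [0.12,-0.25,-0.53,0,0,0],
    [0.25,-0.5,-0.53,0,0,-0.02],
    [0.4,-0.75,-0.53,0,0,-0.037],
    [0.478,-0.913,-0.53,0,0,-0.037],
    [0.478,-0.913,-0.53,0,0,-0.037],
    [0.478,-0.913,-0.4,0,0,-0.037],
    [0.478,-0.913,-0.2,0,0,-0.037],
    [0.478,-0.913,-0.04,0,0,-0.037],
    [0.478,-0.913,-0.04,0,0,-0.037],
    [0.478,-0.913,-0.04,0,0,-0.037]
  ]
}}

```text
time_s: 4.68
position: [0.537, -0.1698, 0.0326]
tcp_rot: [[0.996, 0.088, 0.0], [0.088, -0.996, -0.001], [0.0, 0.001, -1.0]]
force: [0.3, -0.5, -0.7]
opening: 0.339
```

Request:
{"name": "carry_out", "arguments": {
  "targets": [
    [0,0,0.005,0,0,0],
    [0,0,0.005,0,0,0],
    [0,0,0,0,0,0],
    [0,0,-0.3,0,0,0],
    [0,0,-0.6,0,0,0],
    [0,0,-0.6,0,0,0]
  ],
  "jaw": 0.0
}}

```text
time_s: 5.42
position: [0.5403, -0.1711, 0.1577]
tcp_rot: [[0.996, 0.088, 0.011], [0.088, -0.996, -0.007], [0.01, 0.008, -1.0]]
force: [0.6, -0.3, 0.1]
opening: 0.502
```

```bash
python3 - <<'E'
from h import *
shot('wrist','pics/w2.png')
E
```

```text
(no output)
```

View pics/w2.png

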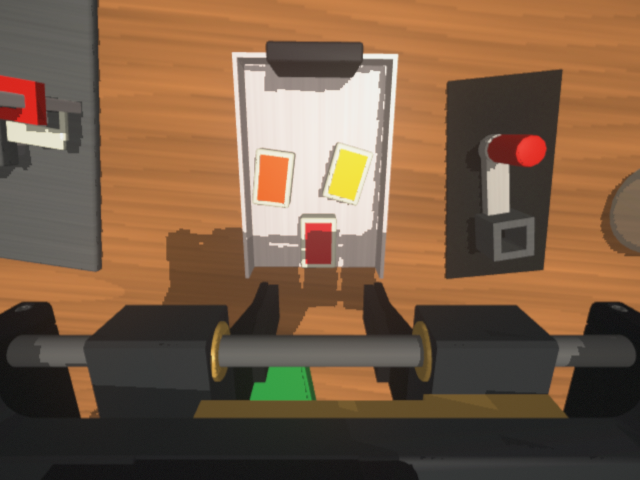

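```bash
python3 - <<'E'
from h import *
im=cv2.imread('pics/w2.png');crop(im,225,30,180,110,4,'pics/c5.png');crop(im,225,160,180,120,4,'pics/c6.png')
E
```

```text
(no output)
```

View pics/c5.png

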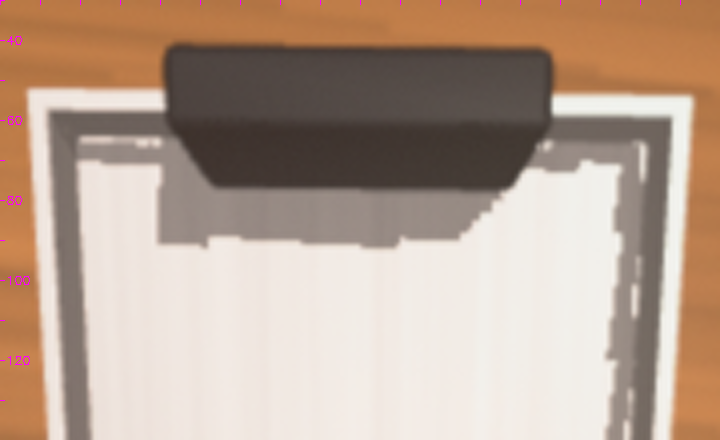

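View pics/c6.png

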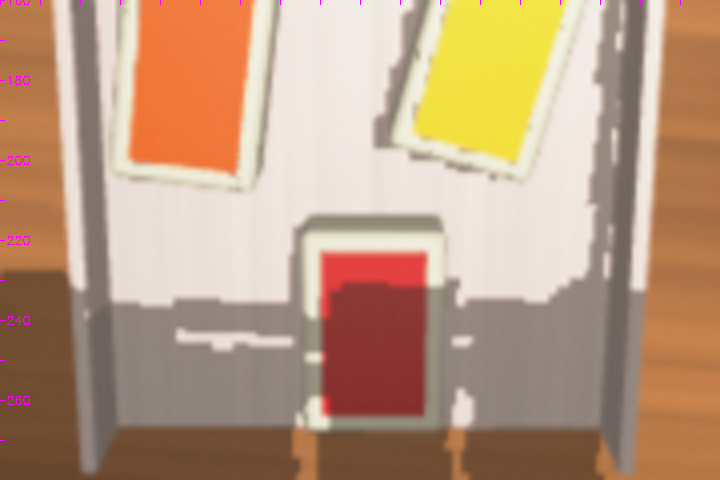

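```bash
python3 - <<'E'
from h import *
W=wcam('pics/w2.png');r=lambda u,v,z:ray(W,u,v,z)[:2]
P=np.array([r(266.3,41.2,.064),r(363,42.5,.064),r(267,61,.064),r(362.5,60.5,.064)]);print('tab',P.round(4),P.mean(0))
mL=r(252,266.5,.004);mR=r(376.5,267,.004);m=r(314.5,267,.004);print('mouth',mL,mR,m)
wL=r(247.5,277.5,.034);wR=r(381.5,277.5,.034);print('wall ends',wL,wR,(wL+wR)/2)
print('back corners',r(232,53,.034),r(398,54.5,.034))
print('pan',r(301,267,.024),r(335.5,267,.024), r(301,217.5,.024),r(335.5,217.5,.024))
E
```

```text
tab [[ 0.6741 -0.1292]
 [ 0.6787 -0.1877]
 [ 0.6633 -0.1301]
 [ 0.6688 -0.1886]] [ 0.67121577 -0.15889455]
mouth [ 0.50308452 -0.11504631] [ 0.51231594 -0.22843284] [ 0.50746793 -0.17188643]
wall ends [ 0.50507563 -0.11666386] [ 0.51454207 -0.22744857] [ 0.50980885 -0.17205621]
back corners [ 0.67117697 -0.10153269] [ 0.68057359 -0.21557842]
pan [ 0.51423363 -0.15995523] [ 0.51674673 -0.18926763] [ 0.55733899 -0.15684449] [ 0.5597803  -0.18490103]
```

```bash
python3 - <<'E'
from h import *
print(go([.6712,-.159,.15],down(4.6)));print(go([.6712,-.159,.043],down(4.6)))
E
```

```text
[0.666, 0.002, 0.03, 0.005, -0.0, -0.995]
[0.663, 0.0, 0.565, 0.005, -0.0, -0.995]
```

Request:
{"name": "carry_out", "arguments": {
  "targets": [
    [0.1,0,0,0,0,-0.1],
    [0.25,0,0,0,0,-0.2],
    [0.4,0,0,0,0,-0.35],
    [0.55,0,0,0,0,-0.5],
    [0.666,0.002,0.03,0.005,0,-0.65],
    [0.666,0.002,0.03,0.005,0,-0.8],
    [0.666,0.002,0.03,0.005,0,-0.9],
    [0.666,0.002,0.03,0.005,0,-0.995],
    [0.666,0.002,0.03,0.005,0,-0.995],
    [0.666,0.002,0.03,0.005,0,-0.995],
    [0.666,0.002,0.03,0.005,0,-0.995]
  ]
}}

```text
time_s: 6.85
position: [0.6705, -0.1586, 0.1488]
tcp_rot: [[-0.078, 0.997, -0.002], [0.997, 0.078, 0.001], [0.002, -0.002, -1.0]]
force: [-0.6, 0.4, 0.6]
opening: 0.495
```

```bash
python3 - <<'E'
from h import *
shot('wrist','pics/w3.png');s=bot.read_state();print(s['position'],s['joint_positions'])
print(go([.6712,-.159,.043],down(4.6)))
E
```

```text
[ 0.67071442 -0.15871855  0.14911678] [-2.25960583e+01  4.10309511e+01  7.64899542e+01  3.94433041e-02
  6.25677469e+01 -2.71323363e+01]
[-0.002, 0.003, 0.531, -0.001, -0.001, -0.001]
```

View pics/w3.png

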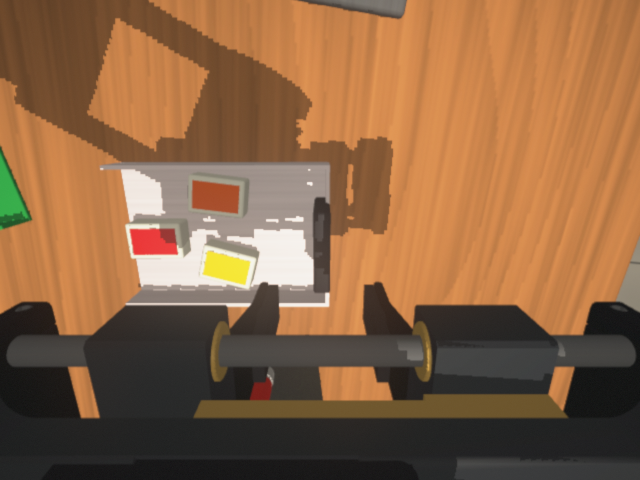

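Request:
{"name": "carry_out", "arguments": {
  "targets": [
    [0,0.003,0.15,0,0,0],
    [0,0.003,0.3,0,0,0],
    [0,0.003,0.45,0,0,0],
    [0,0.003,0.53,0,0,0],
    [0,0.003,0.53,0,0,0],
    [0,0.003,0.53,0,0,0]
  ]
}}

```text
time_s: 7.65
position: [0.6721, -0.1589, 0.0443]
tcp_rot: [[-0.079, 0.997, 0.001], [0.997, 0.079, 0.0], [0.0, 0.001, -1.0]]
force: [-0.4, -0.7, 0.2]
opening: 0.5
```

Request:
{"name": "carry_out", "arguments": {
  "targets": [
    [0,0,0,0,0,0],
    [0,0,0,0,0,0],
    [0,0,0,0,0,0],
    [0,0,0,0,0,0],
    [0,0,0,0,0,0],
    [0,0,0,0,0,0]
  ],
  "jaw": -1
}}

```text
time_s: 8.4
position: [0.6718, -0.1589, 0.0444]
tcp_rot: [[-0.079, 0.997, 0.0], [0.997, 0.079, 0.0], [0.0, 0.0, -1.0]]
force: [-2.3, -0.9, 3.7]
opening: 0.133
```

Request:
{"name": "carry_out", "arguments": {
  "targets": [
    [0,0,-0.05,0,0,0],
    [0,0,-0.1,0,0,0],
    [0,0,-0.2,0,0,0],
    [0,0,-0.3,0,0,0],
    [0,0,-0.4,0,0,0],
    [0,0,-0.4,0,0,0]
  ]
}}

```text
time_s: 9.15
position: [0.6735, -0.1596, 0.1277]
tcp_rot: [[-0.079, 0.997, 0.006], [0.997, 0.079, -0.002], [-0.002, 0.005, -1.0]]
force: [-0.4, 0.8, -3.8]
opening: 0.134
```

```bash
python3 - <<'E'
from h import *
im=shot('scene','pics/s2.png');crop(im,180,200,180,150,4,'pics/c7.png');shot('wrist','pics/w4.png')
E
```

```text
(no output)
```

View pics/c7.png

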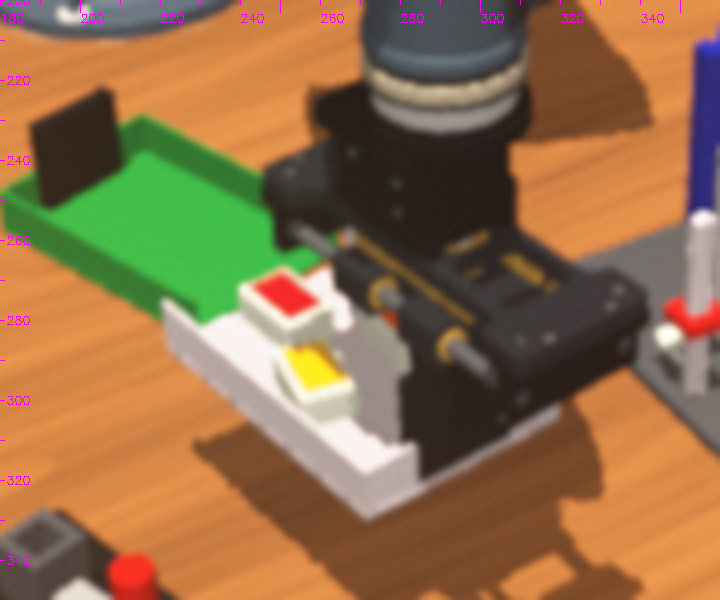

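View pics/w4.png

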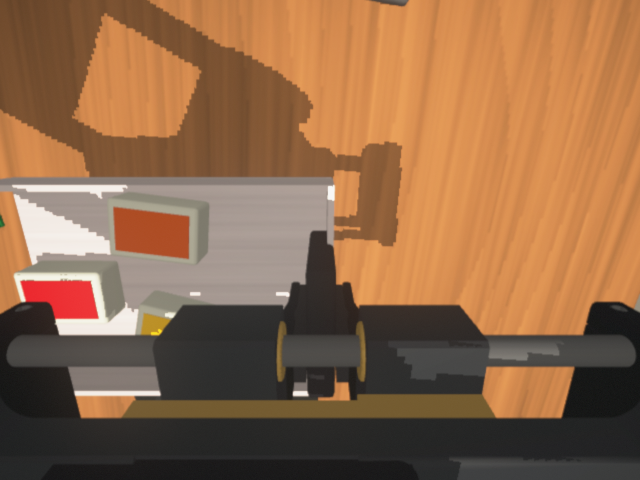

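```bash
cat >> h.py <<'E'
U=np.array([.99664,-.0819,0])
def tip(th,mz=.1,off=.035,c=(.6186,.2232)):
    M=np.array([c[0],c[1],mz])+off*U;t=np.radians(th);Z=np.array([0,0,1.])
    xp=np.cos(t)*U+np.sin(t)*Z;zp=-np.sin(t)*U+np.cos(t)*Z
    p=M+.164*xp+.040*zp
    V=np.cross(Z,U) # tray y
    return p,np.c_[V,xp,-zp]
E
python3 - <<'E'
from h import *
print(go([.6735,-.16,.28]),go([.70,.02,.28],down(0)))
for t in(0,25,40,60):print(t,tip(t)[0])
E
```

```text
[-0.006, 0.009, -0.776, 0.0, 0.0, 0.0] [0.881, 0.212, -0.776, 0.0, -0.0, 0.05]
0 [0.81693136 0.2069019  0.14      ]
25 [0.78476953 0.20954483 0.20556171]
40 [0.75306645 0.21215007 0.23605895]
60 [0.70068226 0.2164548  0.26202817]
```

Request:
{"name": "carry_out", "arguments": {
  "targets": [
    [0,0,-0.15,0,0,0],
    [0,0,-0.35,0,0,0],
    [0,0,-0.55,0,0,0],
    [0.05,0.01,-0.7,0,0,0],
    [0.15,0.03,-0.776,0,0,0],
    [0.3,0.06,-0.776,0,0,0.02],
    [0.45,0.1,-0.776,0,0,0.03],
    [0.6,0.15,-0.776,0,0,0.04],
    [0.75,0.18,-0.776,0,0,0.05],
    [0.85,0.2,-0.776,0,0,0.05],
    [0.88,0.21,-0.776,0,0,0.05],
    [0.88,0.21,-0.776,0,0,0.05]
  ]
}}

```text
time_s: 10.75
position: [0.6995, 0.0197, 0.2796]
tcp_rot: [[-0.001, 1.0, -0.0], [1.0, 0.001, -0.0], [-0.0, -0.0, -1.0]]
force: [0.2, -0.6, -3.8]
opening: 0.133
```

```bash
python3 - <<'E'
from h import *
p,R=tip(20,mz=.12);p2,_=tip(25)
print(p,bot.read_state()['opening'])
print(go([.78,.21,.28],tip(0)[1]),go([.785,.21,.24],tip(15)[1]))
E
```

```text
[0.79343934 0.20883238 0.21367901] 0.13348991435600757
[0.951, 0.403, -0.002, -0.0, 0.0, 0.053] [0.951, 0.428, 0.198, -0.167, -0.007, 0.052]
```

Request:
{"name": "carry_out", "arguments": {
  "targets": [
    [0.1,0.05,0,0,0,0],
    [0.25,0.1,0,0,0,0.01],
    [0.4,0.17,0,0,0,0.02],
    [0.55,0.23,0,0,0,0.03],
    [0.7,0.3,0,0,0,0.04],
    [0.85,0.36,0,0,0,0.05],
    [0.93,0.4,0,0,0,0.053],
    [0.951,0.403,0,0,0,0.053],
    [0.951,0.41,0.05,-0.05,0,0.053],
    [0.951,0.42,0.12,-0.1,-0.005,0.053],
    [0.951,0.428,0.198,-0.167,-0.007,0.053],
    [0.951,0.428,0.198,-0.167,-0.007,0.053]
  ]
}}

```text
time_s: 12.25
position: [0.7809, 0.2091, 0.2367]
tcp_rot: [[0.083, 0.965, 0.248], [0.997, -0.08, -0.023], [-0.003, 0.249, -0.968]]
force: [-0.6, 0.2, -4.2]
opening: 0.136
```

```bash
python3 - <<'E'
from h import *
shot('scene','pics/s3.png');print(bot.read_state()['joint_positions'])
for t in(22,30,37,44,51,58):print(go(*tip(t)))
E
```

```text
[ 8.29334705 40.51206049 63.45241569 -3.83698099 61.73777155 14.45615603]
[0.002, -0.019, 0.204, -0.081, 0.001, -0.001]
[0.002, -0.069, 0.097, -0.17, 0.001, -0.0]
[0.002, -0.124, 0.01, -0.247, 0.001, -0.0]
[0.001, -0.19, -0.069, -0.325, 0.001, -0.0]
[0.001, -0.265, -0.14, -0.403, 0.001, -0.0]
[0.001, -0.347, -0.202, -0.481, 0.001, -0.0]
```

View pics/s3.png

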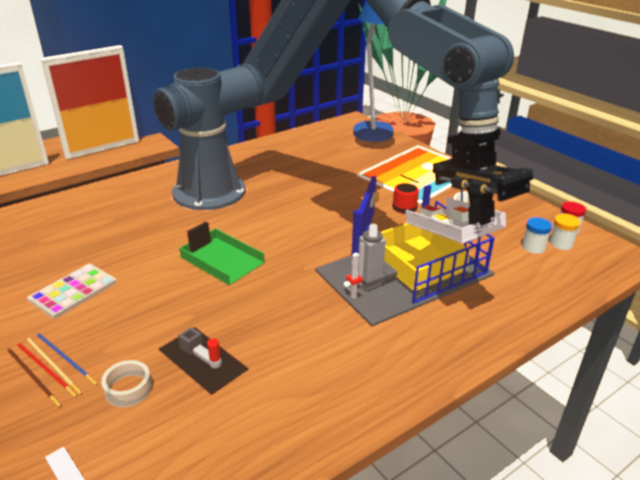

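Request:
{"name": "carry_out", "arguments": {
  "targets": [
    [0.002,-0.01,0.1,-0.04,0,0],
    [0.002,-0.019,0.204,-0.081,0,0],
    [0.002,-0.019,0.204,-0.081,0,0],
    [0.002,-0.045,0.15,-0.125,0,0],
    [0.002,-0.069,0.097,-0.17,0,0],
    [0.002,-0.095,0.05,-0.21,0,0],
    [0.002,-0.124,0.01,-0.247,0,0],
    [0.002,-0.155,-0.03,-0.285,0,0],
    [0.002,-0.19,-0.069,-0.325,0,0],
    [0.002,-0.225,-0.105,-0.365,0,0],
    [0.002,-0.265,-0.14,-0.403,0,0],
    [0.002,-0.347,-0.202,-0.481,0,0],
    [0.002,-0.347,-0.202,-0.481,0,0],
    [0.002,-0.347,-0.202,-0.481,0,0],
    [0.002,-0.347,-0.202,-0.481,0,0]
  ]
}}

```text
time_s: 14.18
position: [0.7246, 0.2261, 0.2947]
tcp_rot: [[0.095, 0.589, 0.803], [0.995, -0.048, -0.082], [-0.01, 0.807, -0.591]]
force: [0.8, 0.2, -2.3]
opening: 0.136
```

```bash
python3 - <<'E'
from h import *
im=shot('scene','pics/s4.png');crop(im,320,100,190,150,4,'pics/c8.png')
E
```

```text
(no output)
```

View pics/c8.png

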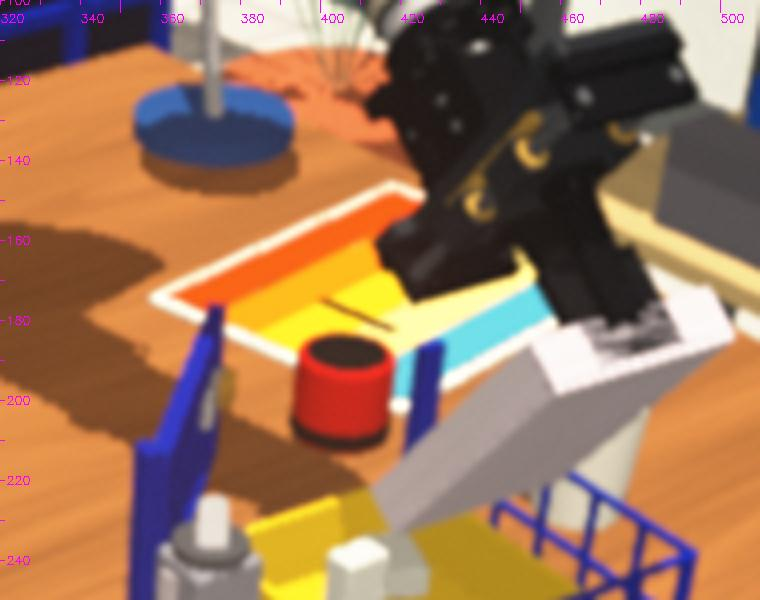

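Request:
{"name": "carry_out", "arguments": {
  "targets": [
    [0,0,0,0,0,0],
    [0,0,0,0,0,0],
    [0,0,0,0,0,0]
  ]
}}

```text
time_s: 14.6
position: [0.7244, 0.226, 0.2941]
tcp_rot: [[0.095, 0.59, 0.802], [0.995, -0.048, -0.082], [-0.01, 0.806, -0.592]]
force: [-0.2, 0.9, -2.4]
opening: 0.135
```

```bash
python3 - <<'E'
from h import *
print(bot.read_state()['joint_positions'])
im=shot('scene','pics/s5.png');crop(im,320,180,190,150,4,'pics/c8.png');shot('wrist','pics/w5.png');
E
```

```text
[ 15.21342777  29.71458852  96.00803917 -81.93339383  17.02687015
  93.71626838]
```

View pics/c8.png

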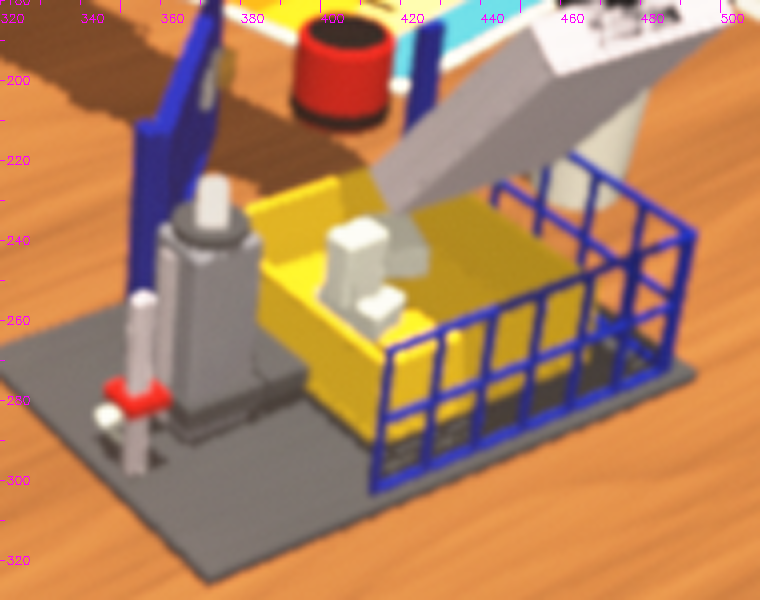

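View pics/w5.png

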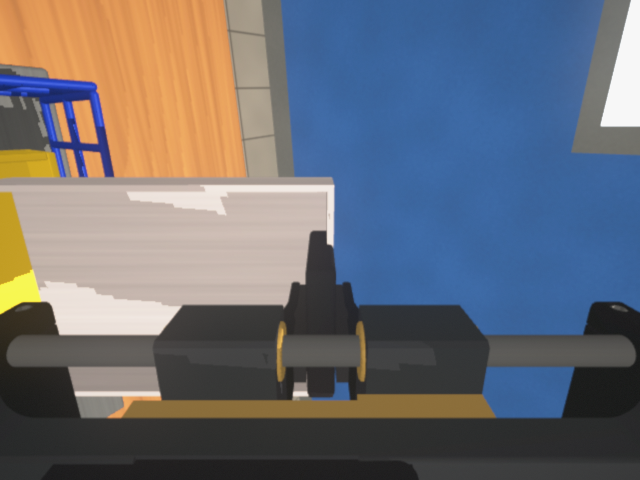

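```bash
python3 - <<'E'
from h import *
for t in(45,30):print(go(*tip(t,mz=.13)))
print(go([.78,.21,.28],tip(15)[1]),go([.78,.21,.29],tip(0)[1]))
E
```

```text
[-0.055, -0.029, 0.131, 0.097, 0.01, -0.001]
[-0.052, -0.039, 0.351, 0.264, 0.01, -0.002]
[-0.053, 0.11, 0.272, 0.43, 0.01, -0.003] [-0.053, 0.151, 0.242, 0.597, 0.01, -0.005]
```

Request:
{"name": "carry_out", "arguments": {
  "targets": [
    [-0.02,0,0.05,0.05,0,0],
    [-0.04,0,0.08,0.1,0,0],
    [-0.05,0,0.12,0.15,0.01,0],
    [-0.05,0.02,0.17,0.2,0.01,0],
    [-0.05,0.04,0.2,0.26,0.01,0],
    [-0.05,0.08,0.24,0.34,0.01,0],
    [-0.053,0.11,0.272,0.43,0.01,0],
    [-0.053,0.11,0.272,0.43,0.01,0],
    [-0.053,0.15,0.24,0.52,0.01,0],
    [-0.053,0.15,0.24,0.597,0.01,-0.005],
    [-0.053,0.15,0.24,0.597,0.01,-0.005],
    [-0.053,0.15,0.24,0.597,0.01,-0.005]
  ]
}}

```text
time_s: 16.2
position: [0.7783, 0.2105, 0.289]
tcp_rot: [[0.081, 0.997, -0.0], [0.997, -0.081, -0.0], [-0.0, -0.0, -1.0]]
force: [0.2, -0.1, -1.8]
opening: 0.133
```

```bash
python3 - <<'E'
from h import *
s=bot.read_state();print(s['joint_positions'],s['force'])
im=shot('scene','pics/s6.png');crop(im,320,160,190,150,4,'pics/c9.png');shot('wrist','pics/w6.png')
print(go([.70,.02,.28],down(0)))
E
```

```text
[ 7.22976534e+00  4.40784738e+01  4.69496281e+01 -1.81587283e-02
  8.89795875e+01  1.18754715e+01] [ 0.17264203 -0.12006512 -1.78403667]
[-0.982, -0.313, 0.05, 0.0, 0.0, -0.051]
```

View pics/c9.png

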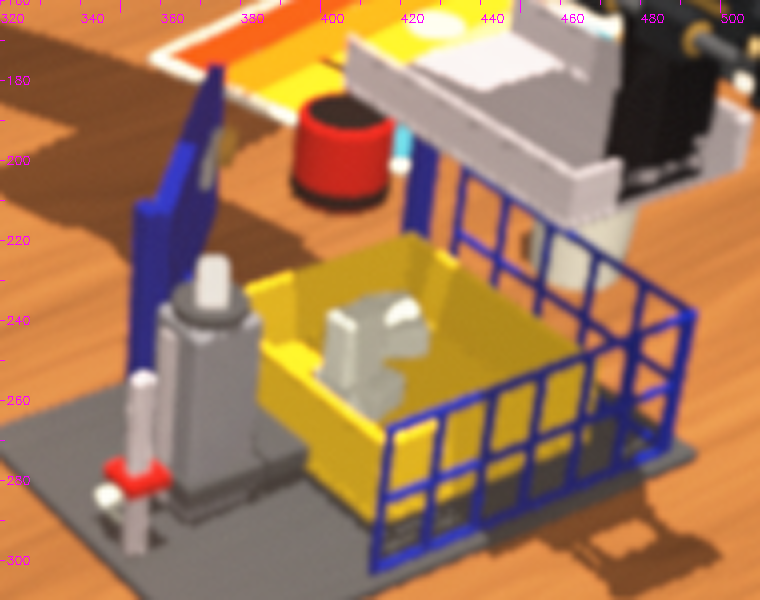

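View pics/w6.png

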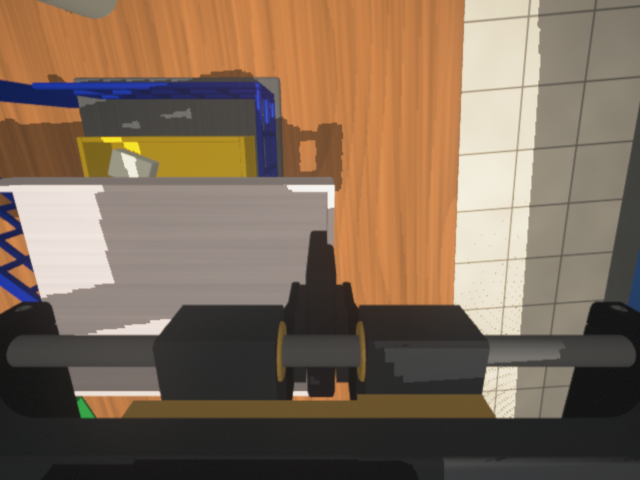

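The tray is empty and three pans stand in the bin. Next I take the tray back to its place on the desk.

Request:
{"name": "carry_out", "arguments": {
  "targets": [
    [-0.15,-0.05,0,0,0,-0.01],
    [-0.4,-0.13,0.02,0,0,-0.03],
    [-0.65,-0.21,0.03,0,0,-0.05],
    [-0.9,-0.29,0.05,0,0,-0.051],
    [-0.98,-0.313,0.05,0,0,-0.051],
    [-0.98,-0.313,0.05,0,0,-0.051]
  ]
}}

```text
time_s: 17.05
position: [0.6997, 0.0198, 0.2808]
tcp_rot: [[0.002, 1.0, 0.002], [1.0, -0.002, 0.0], [0.0, 0.002, -1.0]]
force: [1.5, -0.0, -1.9]
opening: 0.132
```

```bash
python3 - <<'E'
from h import *
print(go([.672,-.159,.25],down(4.6)),go([.672,-.159,.0446],down(4.6)))
E
```

```text
[-0.894, -0.137, 0.153, 0.001, -0.0, -0.053] [-0.895, -0.138, 1.18, 0.001, -0.0, -0.053]
```

Request:
{"name": "carry_out", "arguments": {
  "targets": [
    [-0.2,-0.03,0.03,0,0,-0.01],
    [-0.45,-0.07,0.08,0,0,-0.03],
    [-0.7,-0.11,0.12,0,0,-0.053],
    [-0.894,-0.137,0.15,0,0,-0.053],
    [-0.894,-0.137,0.25,0,0,-0.053],
    [-0.895,-0.137,0.5,0,0,-0.053],
    [-0.895,-0.137,0.75,0,0,-0.053],
    [-0.895,-0.138,0.95,0,0,-0.053],
    [-0.895,-0.138,0.95,0,0,-0.053],
    [-0.895,-0.138,0.95,0,0,-0.053]
  ]
}}

```text
time_s: 18.3
position: [0.674, -0.1584, 0.0923]
tcp_rot: [[-0.082, 0.997, 0.005], [0.997, 0.082, -0.001], [-0.001, 0.005, -1.0]]
force: [0.5, -0.2, -1.2]
opening: 0.137
```

```bash
python3 - <<'E'
from h import *
print(go([.672,-.159,.0446],down(4.6)))
E
```

```text
[-0.002, -0.011, 0.239, 0.003, 0.001, 0.001]
```

Request:
{"name": "carry_out", "arguments": {
  "targets": [
    [0,-0.01,0.1,0.003,0,0],
    [0,-0.01,0.18,0.003,0,0],
    [0,-0.01,0.22,0.003,0,0],
    [0,-0.01,0.237,0.003,0,0],
    [0,-0.01,0.237,0.003,0,0],
    [0,-0.01,0.237,0.003,0,0]
  ]
}}

```text
time_s: 19.05
position: [0.6726, -0.1589, 0.0452]
tcp_rot: [[-0.082, 0.997, 0.001], [0.997, 0.082, -0.002], [-0.002, 0.001, -1.0]]
force: [0.0, 0.2, -2.1]
opening: 0.133
```

Request:
{"name": "carry_out", "arguments": {
  "targets": [
    [0,0,0,0,0,0],
    [0,0,0,0,0,0],
    [0,0,0,0,0,0],
    [0,0,-0.2,0,0,0],
    [0,0,-0.45,0,0,0],
    [0,0,-0.6,0,0,0],
    [0,0,-0.6,0,0,0]
  ],
  "jaw": 0.1
}}

```text
time_s: 19.92
position: [0.6744, -0.1594, 0.1687]
tcp_rot: [[-0.082, 0.997, 0.008], [0.997, 0.082, -0.004], [-0.005, 0.008, -1.0]]
force: [-0.0, -0.4, -0.5]
opening: 0.551
```

```bash
python3 - <<'E'
from h import *
im=shot('scene','pics/s7.png');crop(im,140,220,220,165,3,'pics/c10.png')
im=shot('top','pics/t7.png');crop(im,330,160,150,112,5,'pics/c11.png')
E
```

```text
(no output)
```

View pics/c10.png

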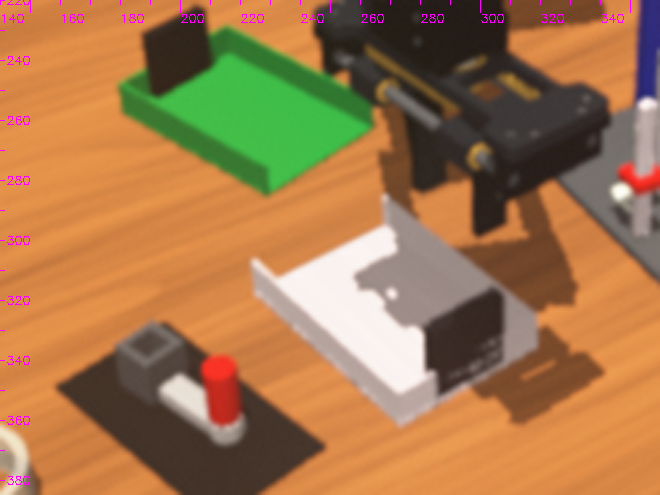

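View pics/t7.png

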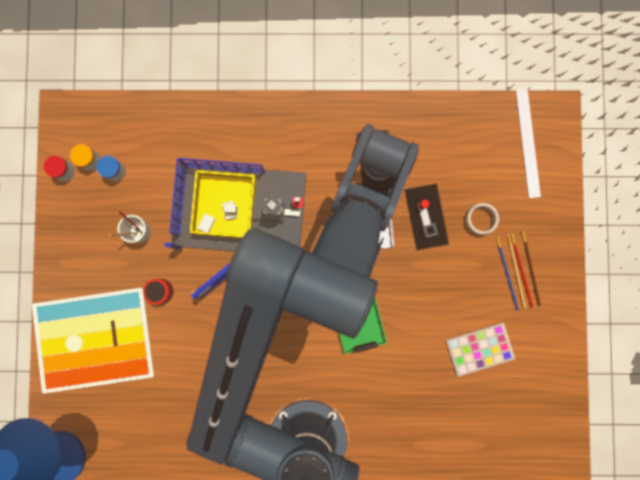

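```bash
python3 - <<'E'
from h import *
print(go([.56,-.323,.19],down(-77)))
E
```

```text
[-0.774, -0.625, -0.126, 0.001, 0.0, 0.908]
```

Request:
{"name": "carry_out", "arguments": {
  "targets": [
    [0,0,-0.126,0,0,0],
    [-0.15,-0.15,-0.126,0,0,0.12],
    [-0.3,-0.3,-0.126,0,0,0.24],
    [-0.45,-0.4,-0.126,0,0,0.35],
    [-0.6,-0.5,-0.126,0,0,0.46],
    [-0.774,-0.625,-0.126,0,0,0.57],
    [-0.774,-0.625,-0.126,0,0,0.68],
    [-0.774,-0.625,-0.126,0,0,0.79],
    [-0.774,-0.625,-0.126,0,0,0.908],
    [-0.774,-0.625,-0.126,0,0,0.908],
    [-0.774,-0.625,-0.126,0,0,0.908]
  ],
  "jaw": 0.2
}}

```text
time_s: 21.4
position: [0.5594, -0.3225, 0.1887]
tcp_rot: [[0.974, 0.227, -0.001], [0.227, -0.974, 0.0], [-0.001, -0.001, -1.0]]
force: [-0.2, 0.1, -0.2]
opening: 0.598
```

```bash
python3 - <<'E'
from h import *
im=shot('wrist','pics/w8.png');crop(im,220,30,200,150,4,'pics/c12.png');crop(im,220,160,200,150,4,'pics/c13.png')
W=wcam('pics/w8.png');print(proj(W,[.5543,-.3252,.037]),proj(W,[.6225,-.3067,.06]))
E
```

```text
[319.76363785 237.01451047] [316.32936189 156.8818858 ]
```

View pics/w8.png

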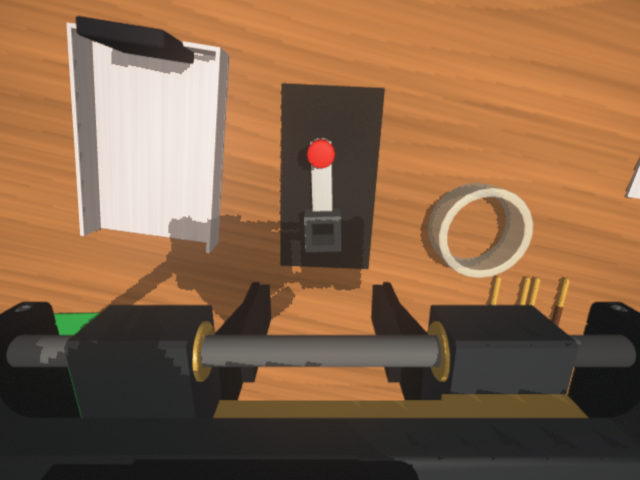

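View pics/c13.png

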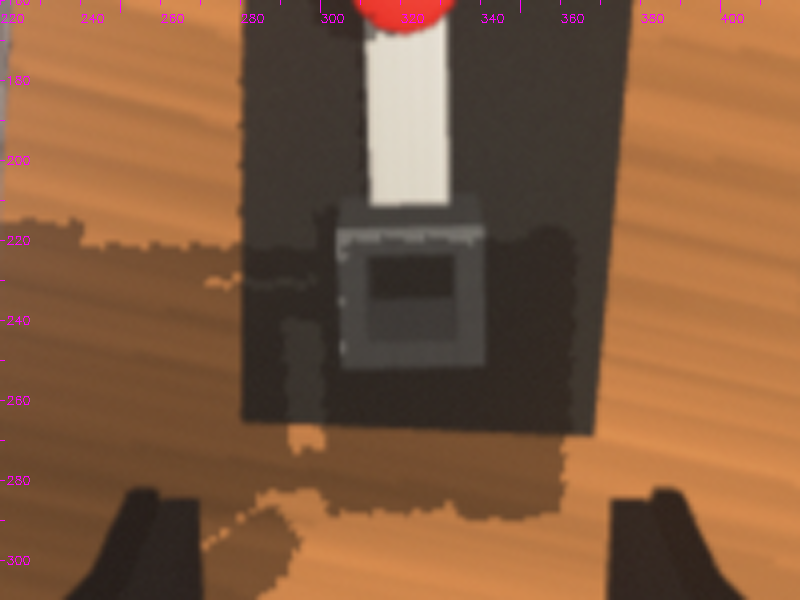

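View pics/c12.png

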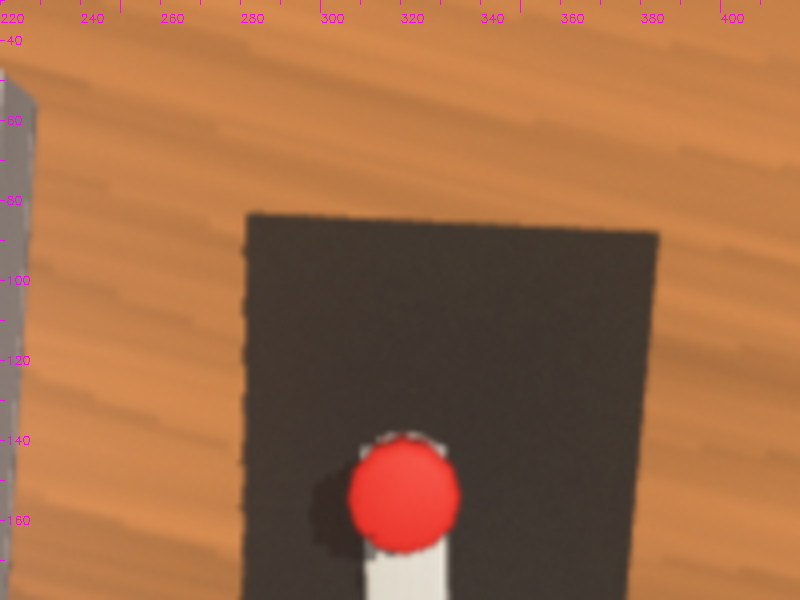

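```bash
python3 - <<'E'
from h import *
W=wcam('pics/w8.png');r=lambda u,v,z:ray(W,u,v,z)[:2]
P=np.array([r(304,217,.037),r(341.3,217,.037),r(341.3,251.5,.037),r(305,252,.037)]);h=P.mean(0);print(P.round(4),h)
k=r(321,153.8,.06);print(k,np.linalg.norm(k-h),np.degrees(np.arctan2(*(k-h)[::-1])))
M=np.array([r(281.8,83.3,.003),r(384.5,88,.003),r(280.5,265.5,.003),r(368.3,268.8,.003)]);print('mat',M.round(4),M.mean(0),[np.degrees(np.arctan2(*(M[a]-M[b])[::-1])) for a,b in((0,2),(1,3))])
d=P[0]+P[1]-P[2]-P[3];print(np.degrees(np.arctan2(*d[::-1])))
E
```

```text
[[ 0.5689 -0.3078]
 [ 0.5763 -0.3393]
 [ 0.5455 -0.3471]
 [ 0.5376 -0.3155]] [ 0.55705418 -0.32740102]
[ 0.62552226 -0.30963625] 0.0707351747359886 14.545262173525467
mat [[ 0.672  -0.264 ]
 [ 0.6887 -0.3515]
 [ 0.5058 -0.2956]
 [ 0.5226 -0.3831]] [ 0.59726007 -0.32353454] [np.float64(10.770012620098393), np.float64(10.777488955061635)]
14.056193919867649
```

```bash
python3 - <<'E'
from h import *
print(go([.557,-.3274,.030],down(14.4-90)))
E
```

```text
[-0.018, 0.021, 0.795, -0.0, 0.001, -0.014]
```

Request:
{"name": "carry_out", "arguments": {
  "targets": [
    [-0.018,0.021,0.2,0,0,-0.014],
    [-0.018,0.021,0.45,0,0,-0.014],
    [-0.018,0.021,0.65,0,0,-0.014],
    [-0.018,0.021,0.795,0,0,-0.014],
    [-0.018,0.021,0.795,0,0,-0.014],
    [-0.018,0.021,0.795,0,0,-0.014]
  ]
}}

```text
time_s: 22.2
position: [0.5576, -0.328, 0.0309]
tcp_rot: [[0.969, 0.249, 0.001], [0.249, -0.969, -0.001], [0.0, 0.001, -1.0]]
force: [0.2, -0.3, 1.0]
opening: 0.597
```

Request:
{"name": "carry_out", "arguments": {
  "targets": [
    [0,0,0,0,0,0],
    [0,0,0,0,0,0],
    [0,0,0,0,0,0],
    [0,0,0,0,0,0],
    [0,0,0,0,0,0]
  ],
  "jaw": -1
}}

```text
time_s: 22.82
position: [0.5575, -0.3274, 0.0319]
tcp_rot: [[0.969, 0.249, 0.0], [0.249, -0.969, -0.0], [0.0, 0.0, -1.0]]
force: [-0.8, 3.0, 5.1]
opening: 0.364
```

Request:
{"name": "carry_out", "arguments": {
  "targets": [
    [0,0,-0.1,0,0,0],
    [0,0,-0.35,0,0,0],
    [0,0,-0.6,0,0,0],
    [0,0,-0.8,0,0,0],
    [0,0,-0.95,0,0,0],
    [0,0,-0.95,0,0,0]
  ]
}}

```text
time_s: 23.58
position: [0.5589, -0.3287, 0.2256]
tcp_rot: [[0.969, 0.249, 0.006], [0.249, -0.969, -0.006], [0.005, 0.007, -1.0]]
force: [0.3, 0.2, -3.0]
opening: 0.368
```

```bash
python3 - <<'E'
from h import *
print(go([.557,-.145,.235],down(-60)))
E
```

```text
[0.22, -0.892, -0.052, 0.005, -0.002, -0.173]
```

Request:
{"name": "carry_out", "arguments": {
  "targets": [
    [0.04,-0.15,-0.02,0,0,-0.03],
    [0.1,-0.4,-0.05,0,0,-0.08],
    [0.16,-0.65,-0.05,0,0,-0.13],
    [0.22,-0.892,-0.05,0.005,0,-0.173],
    [0.22,-0.892,-0.05,0.005,0,-0.173]
  ]
}}

```text
time_s: 24.2
position: [0.555, -0.1407, 0.2326]
tcp_rot: [[0.864, 0.504, -0.002], [0.504, -0.864, 0.005], [0.001, -0.005, -1.0]]
force: [-0.9, -0.6, -3.4]
opening: 0.369
```

```bash
python3 - <<'E'
from h import *
print(go([.554,.035,.235],down(-45)))
E
```

```text
[0.438, -0.761, -0.008, -0.003, -0.001, -0.164]
```

```bash
python3 - <<'E'
from h import *
print(go([.64,.053,.225],down(-45)))
E
```

```text
[0.855, -0.622, 0.042, -0.003, -0.001, -0.164]
```

Request:
{"name": "carry_out", "arguments": {
  "targets": [
    [0.15,-0.1,0.01,0,0,-0.03],
    [0.35,-0.25,0.02,0,0,-0.07],
    [0.55,-0.4,0.03,0,0,-0.11],
    [0.75,-0.55,0.04,0,0,-0.15],
    [0.855,-0.622,0.04,-0.003,0,-0.164],
    [0.855,-0.622,0.04,-0.003,0,-0.164],
    [0.855,-0.622,0.04,-0.003,0,-0.164]
  ]
}}

```text
time_s: 25.08
position: [0.6394, 0.0519, 0.2241]
tcp_rot: [[0.708, 0.707, -0.001], [0.707, -0.708, 0.0], [-0.001, -0.001, -1.0]]
force: [0.2, 0.5, -3.3]
opening: 0.368
```

```bash
python3 - <<'E'
from h import *
im=shot('wrist','pics/w9.png')
W=wcam('pics/w9.png');print(proj(W,[.604,.089,.164]))
E
```

```text
[235.79813475 267.23821472]
```

View pics/w9.png

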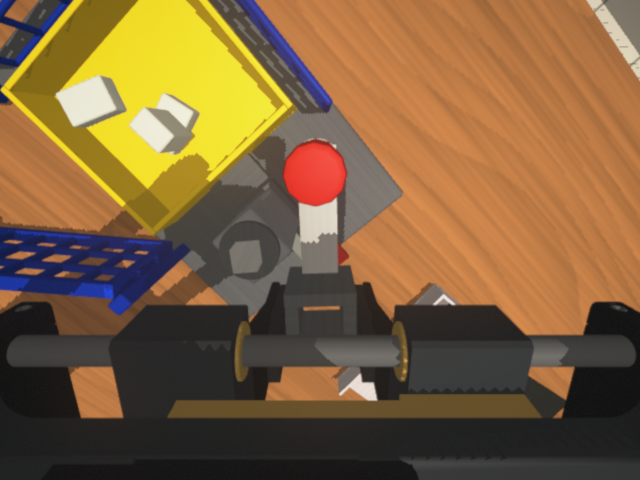

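```bash
python3 - <<'E'
from h import *
im=cv2.imread('pics/w9.png');crop(im,205,205,100,90,7,'pics/c14.png')
E
```

```text
(no output)
```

View pics/c14.png

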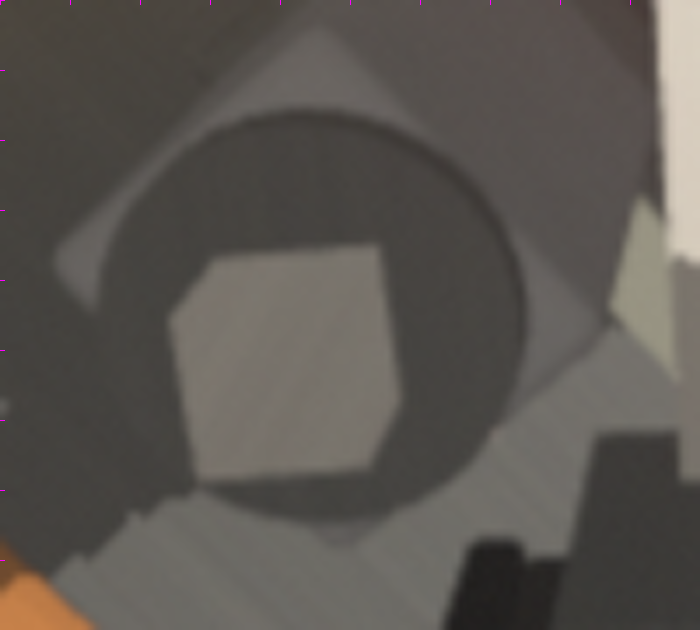

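```bash
python3 - <<'E'
from h import *
W=wcam('pics/w9.png');r=lambda x,y,z:ray(W,205+x/7,205+y/7,z)[:2]
print('flange',r(311,315,.14), [np.linalg.norm(r(98,315,.14)-r(525,315,.14))])
B=[r(215,258,.14),r(378,245,.14),r(400,400,.14)];T=[r(170,320,.158),r(197,482,.158),r(370,468,.158)]
a=lambda p,q:(np.degrees(np.arctan2(*(p-q)[::-1])),np.linalg.norm(p-q))
print('base c',(B[0]+B[2])/2,a(B[1],B[0]),a(B[2],B[1]));print('top c',(T[0]+T[2])/2,a(T[1],T[0]),a(T[2],T[1]))
E
```

```text
flange [0.6090886  0.08836668] [np.float64(0.042104584332953596)]
base c [0.60775353 0.08753525] (np.float64(-40.23935178967453), np.float64(0.016080553886311296)) (np.float64(-130.3509006424133), np.float64(0.016247952509318937))
top c [0.60784265 0.08746074] (np.float64(-130.5728125491118), np.float64(0.015963421028554924)) (np.float64(-40.02153559822616), np.float64(0.01620125001343855))
```

```bash
python3 - <<'E'
from h import *
im=cv2.imread('pics/w9.png');crop(im,260,130,110,90,6,'pics/c15.png');crop(im,260,240,110,90,6,'pics/c16.png')
E
```

```text
(no output)
```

View pics/c15.png

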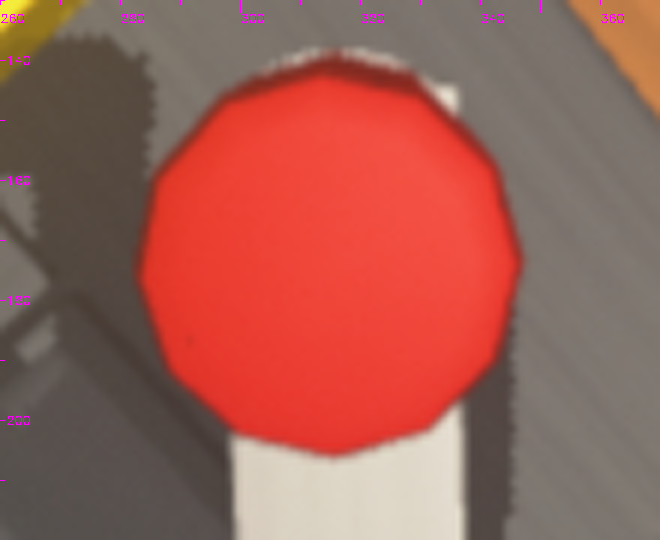

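View pics/c16.png

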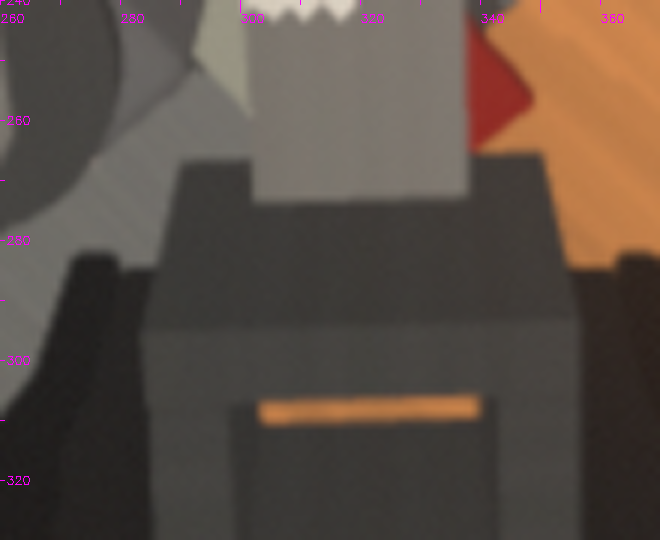

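```bash
python3 - <<'E'
from h import *
W=wcam('pics/w9.png');a=np.load('pics/w9.png.npy');R=a[:9].reshape(3,3);p=a[9:]
for n,u,v,z in(('knob',315,173.8,p[2]-.029+.057),('hubL',283.7,294.7,p[2]+.005),('hubR',356.7,293.5,p[2]+.005)):
    print(n,(R.T@(ray(W,u,v,z)-p)).round(4))
E
```

```text
knob [ 0.0694  0.0002 -0.0281]
hubL [ 0.0144 -0.0141 -0.005 ]
hubR [ 0.015   0.0178 -0.005 ]
```

```bash
python3 - <<'E'
from h import *
print(go([.6087,.0884,.215],down(-40.2)))
E
```

```text
[0.021, -0.239, 0.047, -0.001, 0.0, -0.054]
```

Request:
{"name": "carry_out", "arguments": {
  "targets": [
    [0.01,-0.1,0.03,0,0,-0.03],
    [0.021,-0.2,0.04,-0.001,0,-0.054],
    [0.021,-0.239,0.047,-0.001,0,-0.054],
    [0.021,-0.239,0.047,-0.001,0,-0.054],
    [0.021,-0.239,0.047,-0.001,0,-0.054],
    [0.021,-0.239,0.047,-0.001,0,-0.054]
  ]
}}

```text
time_s: 25.88
position: [0.6093, 0.0881, 0.2153]
tcp_rot: [[0.646, 0.763, 0.001], [0.763, -0.646, -0.001], [0.0, 0.001, -1.0]]
force: [-0.5, 0.0, -2.1]
opening: 0.369
```

```bash
python3 - <<'E'
from h import *
print(go([.6087,.0884,.195],down(-40.2)),go([.6087,.0884,.171],down(-40.2)))
E
```

```text
[-0.001, -0.003, 0.101, 0.001, -0.0, -0.001] [-0.001, -0.004, 0.221, 0.001, -0.0, -0.001]
```

Request:
{"name": "carry_out", "arguments": {
  "targets": [
    [-0.001,-0.003,0.05,0,0,0],
    [-0.001,-0.003,0.08,0,0,0],
    [-0.001,-0.003,0.11,0,0,0],
    [-0.001,-0.003,0.14,0,0,0],
    [-0.001,-0.003,0.14,0,0,0]
  ]
}}

```text
time_s: 26.5
position: [0.6083, 0.0883, 0.1865]
tcp_rot: [[0.646, 0.763, -0.0], [0.763, -0.646, -0.001], [-0.001, 0.0, -1.0]]
force: [-0.9, 0.8, -3.1]
opening: 0.372
```

Request:
{"name": "carry_out", "arguments": {
  "targets": [
    [0,0,0.03,0,0,0],
    [0,0,0.055,0,0,0],
    [0,0,0.078,0,0,0],
    [0,0,0.078,0,0,0],
    [0,0,0.078,0,0,0]
  ]
}}

```text
time_s: 27.12
position: [0.6081, 0.0883, 0.1708]
tcp_rot: [[0.646, 0.763, -0.001], [0.763, -0.646, -0.001], [-0.001, -0.0, -1.0]]
force: [-0.3, 0.7, -3.4]
opening: 0.367
```

Request:
{"name": "carry_out", "arguments": {
  "targets": [
    [0,0,0.003,0,0,0],
    [0,0,0.003,0,0,0],
    [0,0,0.003,0,0,0],
    [0,0,-0.1,0,0,0],
    [0,0,-0.3,0,0,0],
    [0,0,-0.4,0,0,0],
    [0,0,-0.4,0,0,0]
  ],
  "jaw": 0.0
}}

```text
time_s: 28.0
position: [0.6095, 0.0883, 0.253]
tcp_rot: [[0.646, 0.763, 0.005], [0.763, -0.646, -0.001], [0.002, 0.004, -1.0]]
force: [-1.0, -0.3, -0.2]
opening: 0.507
```

```bash
python3 - <<'E'
from h import *
im=shot('wrist','pics/w10.png');W=wcam('pics/w10.png')
print(proj(W,[.6082+.07*.646,.0878+.07*.763,.197]))
im=shot('scene','pics/s10.png');crop(im,320,160,190,150,4,'pics/c17.png')
im=shot('top','pics/t10.png');crop(im,240,170,80,60,8,'pics/c18.png')
E
```

```text
[315.63232717 157.15694376]
```

View pics/w10.png

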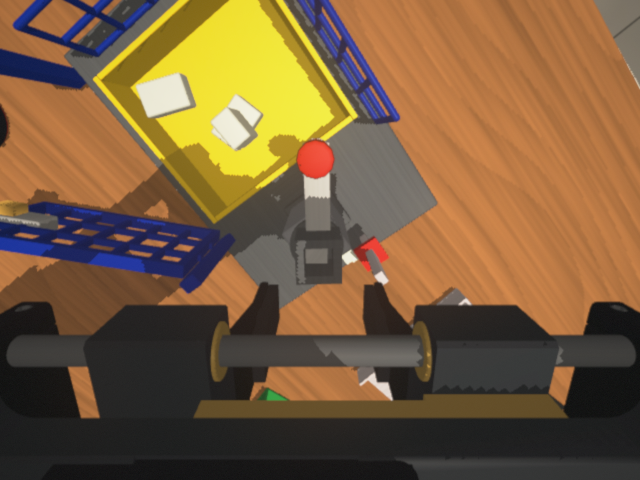

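View pics/c17.png

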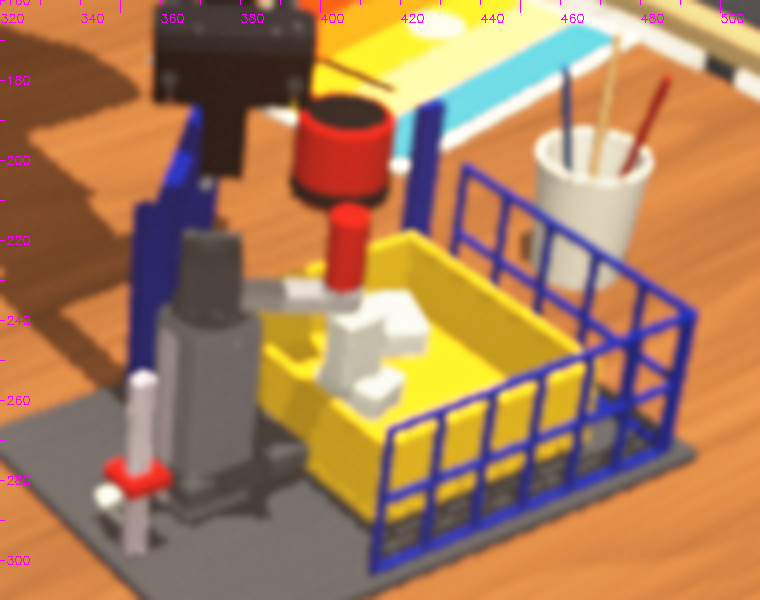

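View pics/c18.png

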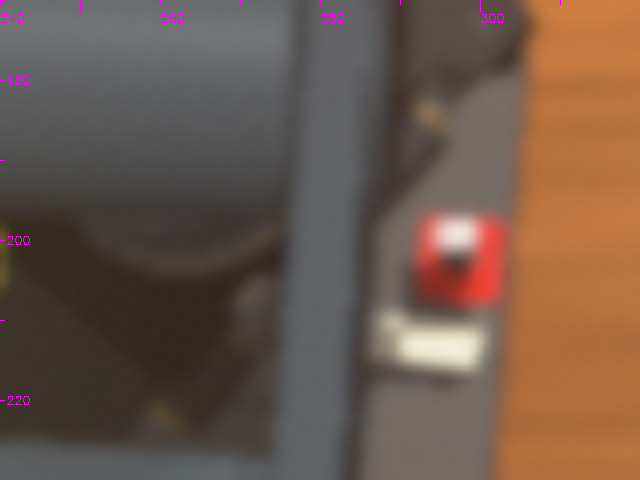

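```bash
python3 - <<'E'
from h import *
im=cv2.imread('pics/w10.png');crop(im,325,215,80,75,8,'pics/c19.png')
im=cv2.imread('pics/w2.png');crop(im,0,55,110,110,6,'pics/c20.png')
E
```

```text
(no output)
```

View pics/c19.png

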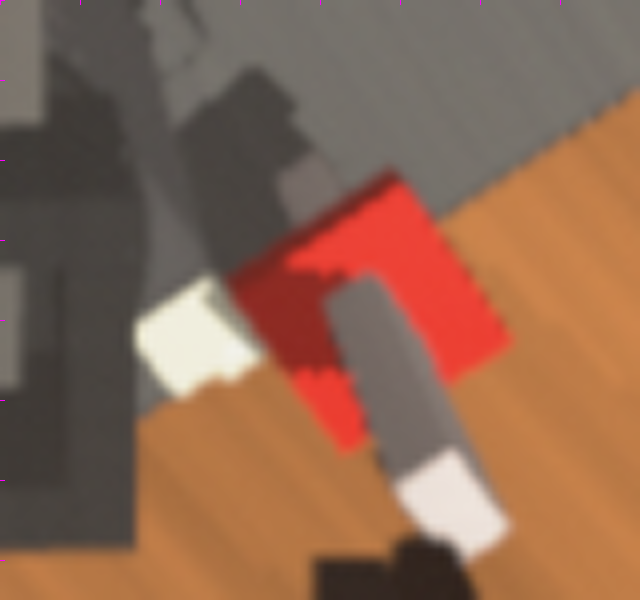

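View pics/c20.png

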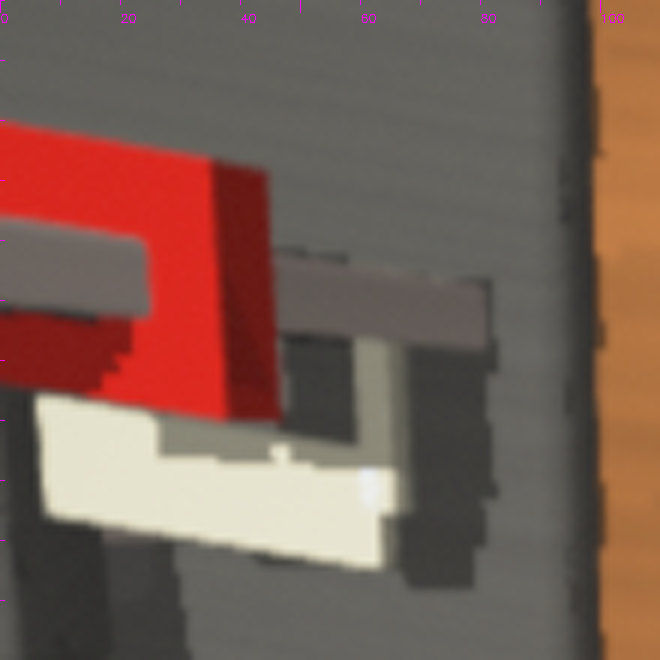

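```bash
python3 - <<'E'
from h import *
from scipy.optimize import minimize_scalar
W=wcam('pics/w2.png');T=cam('top');S=cam('scene')
sx=np.array([.9965,-.0837]);sy=np.array([.0837,.9965]);sh=np.array([.6083,.0880])
st=lambda x,y:sh+x*sx+(y+.1)*sy
def zfit(KV,xy,uv):
    r=minimize_scalar(lambda z:np.sum((proj(KV,[*xy,z])-uv)**2),bounds=(0,.2),method='bounded');return round(r.x,4),round(r.fun**.5,2)
print('marker top corner (front,-y)',zfit(W,st(.011,-.173),(38,124.7)),'far',zfit(W,st(.037,-.173),(35.3,81.3)))
print('marker bot corner',zfit(W,st(.011,-.173),(46.7,125)),zfit(W,st(.037,-.173),(44.5,83.5)))
print('post top',[proj(W,[*st(.024,-.160),.125])])
# pointer tip: top0 end
p=tri([(W,63.7,149.7),(T,160+697/5,150+330/5)]);print('pointer end corner',p, (np.array([(p[:2]-sh)@sx,(p[:2]-sh)@sy-.1])).round(4))
E
```

```text
marker top corner (front,-y) (np.float64(0.0645), np.float64(2.97)) far (np.float64(0.0642), np.float64(3.31))
marker bot corner (np.float64(0.057), np.float64(2.87)) (np.float64(0.0565), np.float64(3.65))
post top [array([-93.24906552,  82.64288518])]
pointer end corner [0.59269664 0.02465775 0.02937189] [-0.0102 -0.1644]
```

```bash
python3 - <<'E'
from h import *
W=wcam('pics/w10.png');k=ray(W,315.5,159,.197);print(k,np.linalg.norm(k[:2]-[.6082,.0878]),np.degrees(np.arctan2(*(k[:2]-[.6082,.0878])[::-1])))
print(go([k[0],k[1],.182],down(-40.2)),go([k[0],k[1],.235],down(-40.2)))
E
```

```text
[0.65271224 0.1404947  0.197     ] 0.06897877674709796 49.811568116846765
[0.346, 0.005, 0.338, -0.001, 0.002, -0.001] [0.346, 0.005, 0.073, -0.001, 0.002, -0.001]
```

Request:
{"name": "carry_out", "arguments": {
  "targets": [
    [0.15,0,0.03,0,0,0],
    [0.3,0.005,0.06,0,0,0],
    [0.347,0.005,0.075,0,0,0],
    [0.347,0.005,0.15,0,0,0],
    [0.347,0.005,0.25,0,0,0],
    [0.347,0.005,0.338,0,0,0],
    [0.347,0.005,0.338,0,0,0]
  ]
}}

```text
time_s: 29.02
position: [0.6509, 0.1399, 0.1795]
tcp_rot: [[0.647, 0.763, -0.008], [0.763, -0.647, -0.001], [-0.006, -0.006, -1.0]]
force: [-0.8, 0.6, 0.2]
opening: 0.503
```

Request:
{"name": "carry_out", "arguments": {
  "targets": [
    [0,0,0,0,0,0],
    [0,0,0,0,0,0],
    [0,0,0,0,0,0],
    [0,0,0,0,0,0],
    [0,0,0,0,0,0]
  ],
  "jaw": -1
}}

```text
time_s: 29.65
position: [0.6513, 0.14, 0.1801]
tcp_rot: [[0.647, 0.763, -0.007], [0.763, -0.647, -0.001], [-0.005, -0.005, -1.0]]
force: [0.1, -0.2, 0.4]
opening: 0.241
```

```bash
cat >> h.py <<'E'
def wind(phis,c=(.6083,.0878),r=.07,z=.182):
    s=bot.read_state()
    for f in phis:
        t=np.radians(f);g=go([c[0]+r*np.cos(t),c[1]+r*np.sin(t),z],down(-40.2),s);print([round(v,3)+0 for v in g[:3]],end=', ')
    print(g)
E
python3 - <<'E'
from h import *
wind(50-20*np.arange(1,19))
E
```

```text
[-0.009, 0.123, -0.01], [-0.069, 0.228, -0.01], [-0.162, 0.307, -0.01], [-0.276, 0.349, -0.01], [-0.397, 0.35, -0.009], [-0.512, 0.309, -0.008], [-0.605, 0.231, -0.008], [-0.667, 0.126, -0.007], [-0.688, 0.006, -0.006], [-0.668, -0.113, -0.006], [-0.608, -0.219, -0.005], [-0.515, -0.298, -0.006], [-0.401, -0.34, -0.006], [-0.279, -0.34, -0.007], [-0.165, -0.299, -0.007], [-0.071, -0.222, -0.008], [-0.01, -0.117, -0.009], [0.012, 0.003, -0.01], [0.012, 0.003, -0.01, -0.003, 0.003, -0.001]
```

Request:
{"name": "carry_out", "arguments": {
  "targets": [
    [-0.009,0.123,-0.01,0,0,0],
    [-0.069,0.228,-0.01,0,0,0],
    [-0.162,0.307,-0.01,0,0,0],
    [-0.276,0.349,-0.01,0,0,0],
    [-0.397,0.35,-0.009,0,0,0],
    [-0.512,0.309,-0.008,0,0,0],
    [-0.605,0.231,-0.008,0,0,0],
    [-0.667,0.126,-0.007,0,0,0],
    [-0.688,0.006,-0.006,0,0,0],
    [-0.688,0.006,-0.006,0,0,0]
  ]
}}

```text
time_s: 30.9
position: [0.5626, 0.0338, 0.1821]
tcp_rot: [[0.646, 0.763, -0.007], [0.763, -0.646, -0.001], [-0.005, -0.004, -1.0]]
force: [-0.1, -0.5, -1.8]
opening: 0.242
```

```bash
python3 - <<'E'
from h import *
im=shot('scene','pics/s11.png');crop(im,320,160,190,150,4,'pics/c21.png');shot('wrist','pics/w11.png')
wind(50-180-20*np.arange(1,10))
E
```

```text
[0.024, -0.125, 0.001], [0.084, -0.23, 0.001], [0.177, -0.309, 0.001], [0.291, -0.351, 0.0], [0.412, -0.352, -0.001], [0.527, -0.311, -0.001], [0.62, -0.233, -0.002], [0.681, -0.128, -0.003], [0.703, -0.008, -0.004], [0.703, -0.008, -0.004, -0.002, 0.004, -0.001]
```

View pics/c21.png

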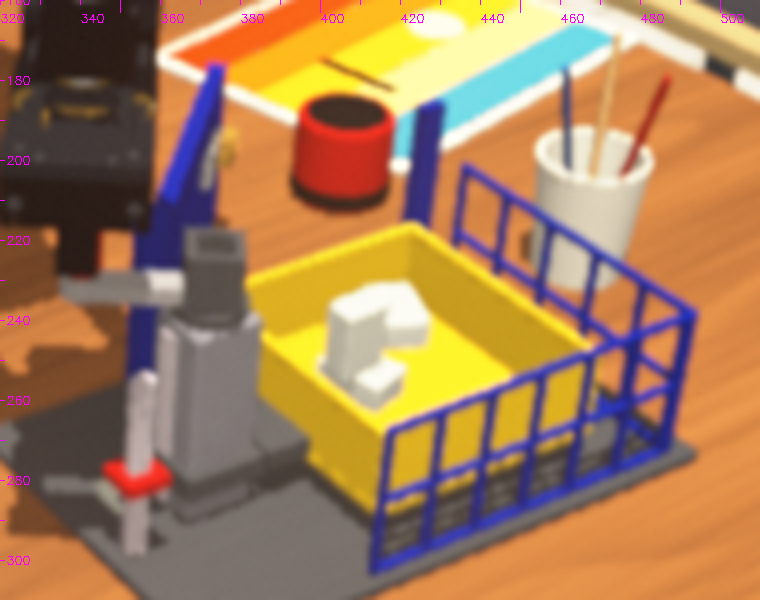

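View pics/w11.png

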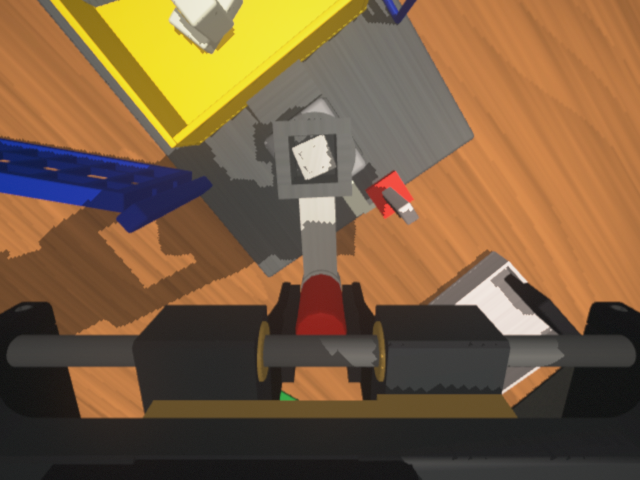

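Request:
{"name": "carry_out", "arguments": {
  "targets": [
    [0.024,-0.125,0.001,0,0,0],
    [0.084,-0.23,0.001,0,0,0],
    [0.177,-0.309,0.001,0,0,0],
    [0.291,-0.351,0,0,0,0],
    [0.412,-0.352,-0.001,0,0,0],
    [0.527,-0.311,-0.001,0,0,0],
    [0.62,-0.233,-0.002,0,0,0],
    [0.681,-0.128,-0.003,0,0,0],
    [0.703,-0.008,-0.004,0,0,0]
  ]
}}

```text
time_s: 32.12
position: [0.6524, 0.141, 0.1811]
tcp_rot: [[0.646, 0.763, -0.013], [0.763, -0.646, -0.003], [-0.011, -0.007, -1.0]]
force: [-5.8, -1.9, -1.6]
opening: 0.247
```

```bash
python3 - <<'E'
from h import *
wind(50-20*np.arange(1,19))
E
```

```text
[-0.016, 0.122, -0.005], [-0.076, 0.227, -0.005], [-0.169, 0.306, -0.005], [-0.283, 0.348, -0.004], [-0.405, 0.348, -0.003], [-0.519, 0.307, -0.001], [-0.613, 0.229, 0.0], [-0.674, 0.124, 0.002], [-0.695, 0.005, 0.003], [-0.675, -0.115, 0.003], [-0.614, -0.221, 0.004], [-0.522, -0.299, 0.003], [-0.408, -0.341, 0.002], [-0.286, -0.342, 0.001], [-0.172, -0.301, 0.0], [-0.078, -0.223, -0.002], [-0.017, -0.118, -0.003], [0.005, 0.002, -0.005], [0.005, 0.002, -0.005, -0.005, 0.007, -0.0]
```

Request:
{"name": "carry_out", "arguments": {
  "targets": [
    [-0.016,0.122,-0.005,-0.005,0.007,0],
    [-0.076,0.227,-0.005,-0.005,0.007,0],
    [-0.169,0.306,-0.005,-0.005,0.007,0],
    [-0.283,0.348,-0.004,-0.005,0.007,0],
    [-0.405,0.348,-0.003,-0.005,0.007,0],
    [-0.519,0.307,-0.001,-0.005,0.007,0],
    [-0.613,0.229,0,-0.005,0.007,0],
    [-0.674,0.124,0.002,-0.005,0.007,0],
    [-0.695,0.005,0.003,-0.005,0.007,0],
    [-0.675,-0.115,0.003,-0.005,0.007,0],
    [-0.614,-0.221,0.004,-0.005,0.007,0],
    [-0.522,-0.299,0.003,-0.005,0.007,0],
    [-0.408,-0.341,0.002,-0.005,0.007,0],
    [-0.286,-0.342,0.001,-0.005,0.007,0],
    [-0.172,-0.301,0,-0.005,0.007,0],
    [-0.078,-0.223,-0.002,-0.005,0.007,0],
    [-0.017,-0.118,-0.003,-0.005,0.007,0],
    [0.005,0.002,-0.005,-0.005,0.007,0],
    [0.005,0.002,-0.005,-0.005,0.007,0]
  ]
}}

```text
time_s: 34.5
position: [0.6541, 0.1391, 0.1812]
tcp_rot: [[0.647, 0.762, -0.001], [0.762, -0.647, -0.002], [-0.002, 0.0, -1.0]]
force: [-2.6, -2.1, -2.2]
opening: 0.242
```

```bash
python3 - <<'E'
from h import *
im=shot('scene','pics/s12.png');crop(im,325,230,60,80,10,'pics/c22.png');crop(im,320,160,190,150,4,'pics/c23.png')
im=shot('wrist','pics/w12.png');
E
```

```text
(no output)
```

View pics/c23.png

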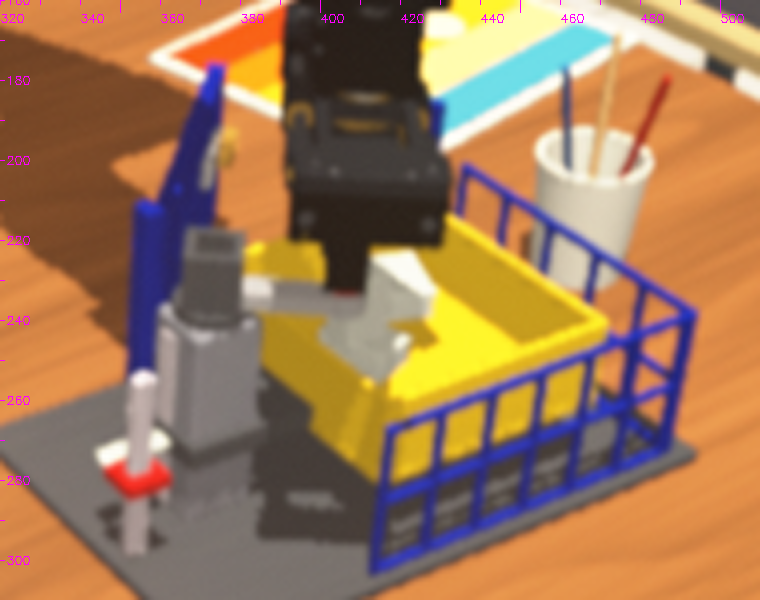

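View pics/w12.png

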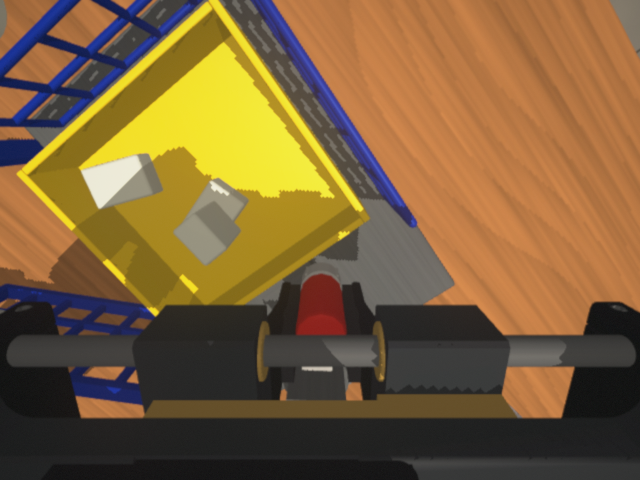

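View pics/c22.png

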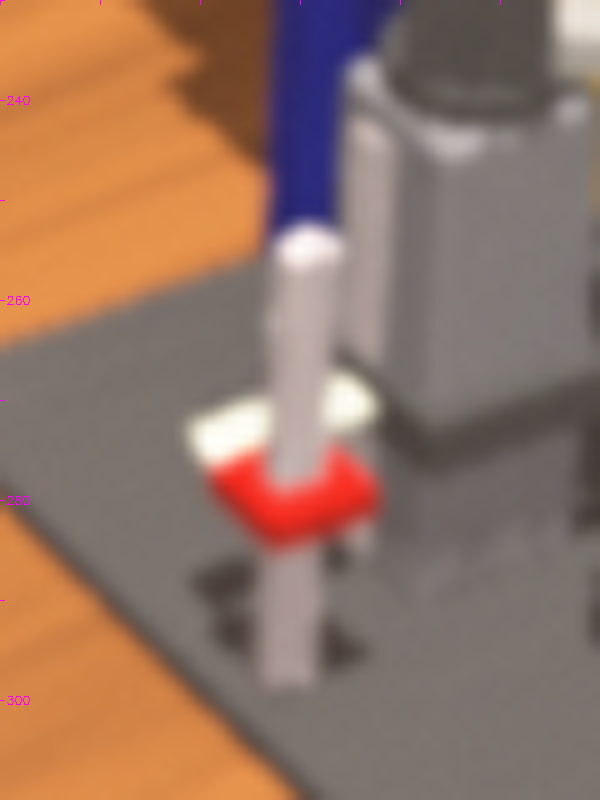

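```bash
python3 - <<'E'
from h import *
im=cv2.imread('pics/s1.png');crop(im,325,230,60,80,10,'pics/c24.png')
S=cam('scene')
sx=np.array([.9965,-.0837]);sy=np.array([.0837,.9965]);sh=np.array([.6083,.0880])
st=lambda x,y:sh+x*sx+(y+.1)*sy
f=lambda x,y,z:(proj(S,[*st(x,y),z])-[325,230])*10
for z in(.0565,.0645):print('marker',z,[f(x,y,z).round() for x,y in((.011,-.173),(.037,-.173),(.037,-.147))])
for z in(.03,.05,.06):print('ptr',z,f(-.010,-.164,z).round(),f(0,-.164,z).round(),f(-.010,-.13,z).round())
print('post top',f(.024,-.16,.125))
E
```

```text
marker 0.0565 [array([206., 504.]), array([273., 568.]), array([375., 530.])]
marker 0.0645 [array([207., 474.]), array([275., 538.]), array([377., 500.])]
ptr 0.03 [183. 537.] [208. 561.] [312. 490.]
ptr 0.05 [186. 464.] [212. 488.] [316. 418.]
ptr 0.06 [188. 428.] [213. 451.] [318. 381.]
post top [304.04207703 253.60063686]
```

View pics/c24.png

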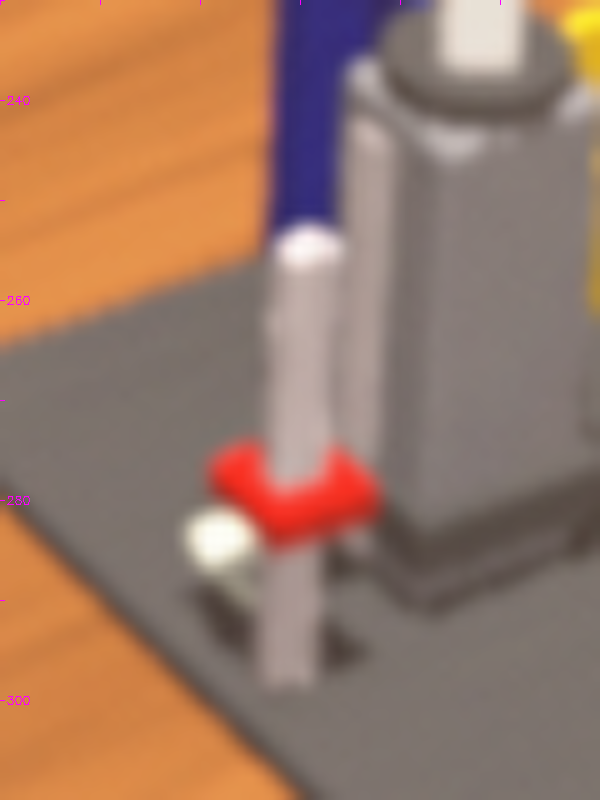

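```bash
python3 - <<'E'
from h import *
wind(50-np.array([20,40,60,80,100,120,130]))
E
```

```text
[-0.015, 0.117, -0.003], [-0.075, 0.222, -0.003], [-0.168, 0.301, -0.003], [-0.282, 0.343, -0.002], [-0.403, 0.344, -0.002], [-0.518, 0.303, -0.002], [-0.568, 0.268, -0.002], [-0.568, 0.268, -0.002, -0.0, 0.001, -0.001]
```

Request:
{"name": "carry_out", "arguments": {
  "targets": [
    [-0.015,0.117,-0.003,0,0,0],
    [-0.075,0.222,-0.003,0,0,0],
    [-0.168,0.301,-0.003,0,0,0],
    [-0.282,0.343,-0.002,0,0,0],
    [-0.403,0.344,-0.002,0,0,0],
    [-0.518,0.303,-0.002,0,0,0],
    [-0.568,0.268,-0.002,0,0,0],
    [-0.568,0.268,-0.002,0,0,0],
    [-0.568,0.268,-0.002,0,0,0]
  ]
}}

```text
time_s: 35.72
position: [0.6206, 0.0201, 0.1819]
tcp_rot: [[0.646, 0.763, -0.001], [0.763, -0.646, 0.001], [-0.0, -0.001, -1.0]]
force: [-1.4, 4.7, -4.6]
opening: 0.243
```

Request:
{"name": "carry_out", "arguments": {
  "targets": [
    [0,0,0,0,0,0],
    [0,0,0,0,0,0],
    [0,0,-0.1,0,0,0],
    [0,0,-0.3,0,0,0],
    [0,0,-0.45,0,0,0],
    [0,0,-0.45,0,0,0]
  ],
  "jaw": 0
}}

```text
time_s: 36.48
position: [0.6234, 0.0191, 0.2759]
tcp_rot: [[0.647, 0.763, 0.008], [0.763, -0.647, -0.001], [0.004, 0.007, -1.0]]
force: [0.0, -0.3, -0.8]
opening: 0.503
```

```bash
cat >> h.py <<'E'
def fwd(tilt,yaw=0):
    """tool leaning out along world yaw, camera on the low side"""
    s,c=np.sin(np.radians(tilt)),np.cos(np.radians(tilt));a=np.radians(yaw)
    A=np.array([[np.cos(a),-np.sin(a),0],[np.sin(a),np.cos(a),0],[0,0,1]])
    return A@np.c_[[-c,0,-s],[0,1,0],[s,0,-c]]
E
python3 - <<'E'
from h import *
print(go([.52,.03,.26],down(40)));print(bot.read_state()['joint_positions'])
E
```

```text
[-0.293, -0.43, 0.075, 0.006, 0.001, -0.892]
[-8.49549244e+00  2.79166643e+01  8.03929328e+01 -9.00040264e-04
  7.12007002e+01  3.17890844e+01]
```

Request:
{"name": "carry_out", "arguments": {
  "targets": [
    [-0.07,-0.1,0,0,0,-0.1],
    [-0.15,-0.2,0,0,0,-0.2],
    [-0.22,-0.32,0.03,0,0,-0.32],
    [-0.293,-0.43,0.07,0,0,-0.44],
    [-0.293,-0.43,0.07,0,0,-0.55],
    [-0.293,-0.43,0.07,0,0,-0.66],
    [-0.293,-0.43,0.07,0,0,-0.77],
    [-0.293,-0.43,0.07,0,0,-0.89],
    [-0.293,-0.43,0.07,0,0,-0.89],
    [-0.293,-0.43,0.07,0,0,-0.89]
  ]
}}

```text
time_s: 37.72
position: [0.52, 0.0298, 0.2607]
tcp_rot: [[-0.638, 0.77, 0.008], [0.77, 0.638, -0.001], [-0.006, 0.005, -1.0]]
force: [-0.8, -0.1, 0.6]
opening: 0.501
```

```bash
python3 - <<'E'
from h import *
print(go([.525,.03,.20],down(90)),go([.525,.03,.17],fwd(38)));print(bot.read_state()['joint_positions'])
E
```

```text
[-0.013, 0.018, 0.304, 0.001, 0.005, -0.559] [-0.013, 0.017, 0.454, -0.184, -0.389, -0.538]
[-9.01795769e+00  2.06457675e+01  9.59363152e+01 -7.85346370e-03
  6.29539522e+01 -4.86729216e+01]
```

Request:
{"name": "carry_out", "arguments": {
  "targets": [
    [0,0,0.05,0,0,-0.1],
    [0,0,0.1,0,0,-0.2],
    [0,0,0.15,-0.03,-0.07,-0.3],
    [0,0.01,0.2,-0.06,-0.14,-0.4],
    [-0.01,0.017,0.25,-0.09,-0.21,-0.5],
    [-0.013,0.017,0.3,-0.13,-0.28,-0.538],
    [-0.013,0.017,0.38,-0.16,-0.34,-0.538],
    [-0.013,0.017,0.454,-0.184,-0.389,-0.538],
    [-0.013,0.017,0.454,-0.184,-0.389,-0.538],
    [-0.013,0.017,0.454,-0.184,-0.389,-0.538]
  ]
}}

```text
time_s: 38.98
position: [0.5399, 0.0388, 0.2031]
tcp_rot: [[-0.821, 0.015, 0.571], [0.007, 1.0, -0.016], [-0.571, -0.009, -0.821]]
force: [0.2, -0.7, 0.6]
opening: 0.504
```

```bash
python3 - <<'E'
from h import *
im=shot('wrist','pics/w13.png');print(bot.read_state()['joint_positions']);W=wcam('pics/w13.png');print(proj(W,[.61,.028,.06]))
E
```

```text
[ -10.446652     21.82682304  121.35137288   65.51400305    5.50648599
 -163.38120822]
[313.55641274 202.07371247]
```

View pics/w13.png

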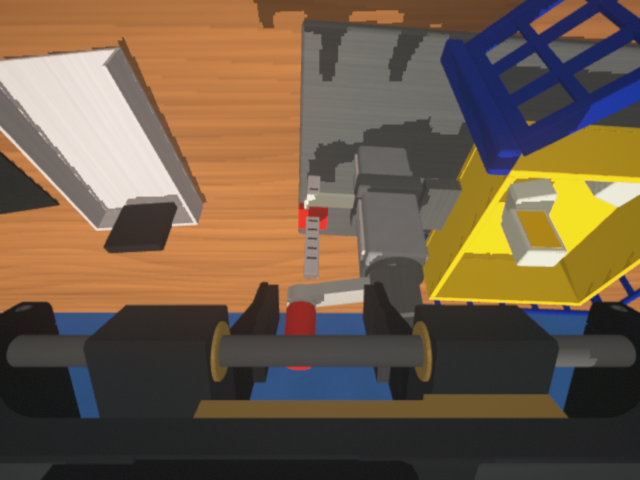

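```bash
python3 - <<'E'
from h import *
im=cv2.imread('pics/w13.png');im=cv2.imread('pics/w13.png');crop(im,285,165,80,60,10,'pics/c25.png')
E
```

```text
(no output)
```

View pics/c25.png

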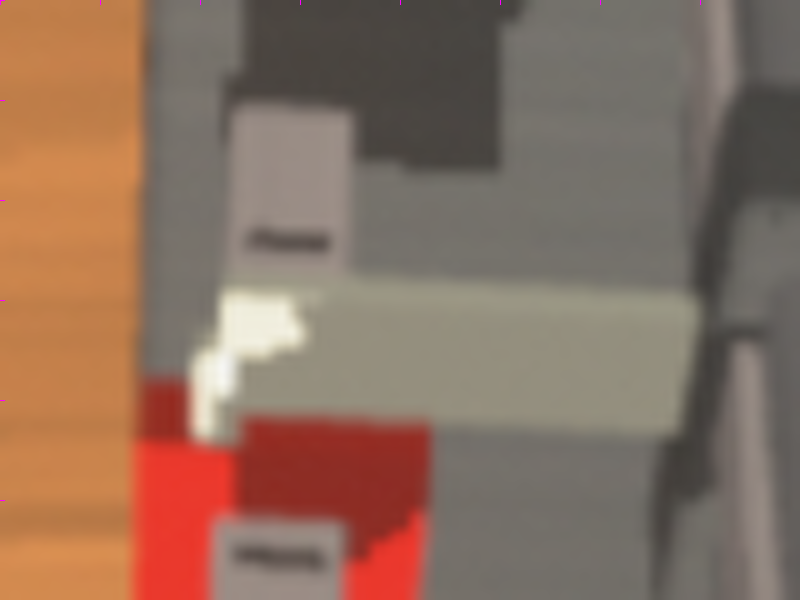

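```bash
cat >> h.py <<'E'
from scipy.optimize import minimize_scalar
sx=np.array([.9965,-.0837]);sy=np.array([.0837,.9965]);sh=np.array([.6083,.0880])
st=lambda x,y:sh+x*sx+(y+.1)*sy
def zfit(KV,xy,uv):
    r=minimize_scalar(lambda z:np.sum((proj(KV,[*xy,z])-uv)**2),bounds=(0,.2),method='bounded');return round(r.x,4),round(r.fun**.5,2)
E
python3 - <<'E'
from h import *
W=wcam('pics/w13.png')
print('marker bot/top front',zfit(W,st(.011,-.173),(299.2,203.2)),zfit(W,st(.011,-.173),(298.6,209)))
print('proj post base',proj(W,[*st(.019,-.165),.01]),proj(W,[*st(.019,-.155),.01]),'obs 308.2..320.3,175.3; post top obs ~ (312,276):',proj(W,[*st(.024,-.16),.125]))
print('plate corner -x?',proj(W,[*st(-.115,-.175),.01]),'obs plate corner (303,22)')
for x in(-.012,-.010,-.008,-.006):print(x,'ptr bottom front z',zfit(W,st(x,-.164),(307,193.2)),'at other end',zfit(W,st(x,-.128),(355,194.3)))
E
```

```text
marker bot/top front (np.float64(0.0582), np.float64(0.94)) (np.float64(0.0652), np.float64(0.74))
proj post base [308.63081366 173.82382821] [318.73745419 174.42671207] obs 308.2..320.3,175.3; post top obs ~ (312,276): [310.12881939 276.04218661]
plate corner -x? [302.15502035  23.17763987] obs plate corner (303,22)
-0.012 ptr bottom front z (np.float64(0.0685), np.float64(2.2)) at other end (np.float64(0.0669), np.float64(2.02))
-0.01 ptr bottom front z (np.float64(0.0665), np.float64(2.17)) at other end (np.float64(0.0649), np.float64(2.47))
-0.008 ptr bottom front z (np.float64(0.0644), np.float64(2.14)) at other end (np.float64(0.063), np.float64(2.92))
-0.006 ptr bottom front z (np.float64(0.0624), np.float64(2.11)) at other end (np.float64(0.061), np.float64(3.36))
```

```bash
python3 - <<'E'
from h import *
from scipy.optimize import least_squares
W2=wcam('pics/w2.png');W=wcam('pics/w13.png');T=cam('top')
for dz in(.0305,.0315,.0324,.0331):
    f=lambda q:np.r_[proj(W2,[*st(q[0],q[1]),q[2]])-[63.3,149.5],proj(W,[*st(q[0],q[1]),q[2]+dz-.003])-[306.8,193.5]]
    r=least_squares(f,[-.01,-.164,.03],x_scale=.01);print(dz,r.x.round(4),'now mid',(r.x[2]+dz-.0015).round(4),r.fun.round(2))
E
python3 - <<'E'
from h import *
im=cv2.imread('pics/w11.png');crop(im,335,140,110,100,7,'pics/c26.png')
E
```

```text
0.0305 [-0.0081 -0.1658  0.0376] now mid 0.0666 [0.11 0.07 0.14 0.13]
0.0315 [-0.0082 -0.1656  0.037 ] now mid 0.067 [0.33 0.21 0.41 0.38]
0.0324 [-0.0084 -0.1654  0.0365] now mid 0.0674 [0.53 0.33 0.65 0.6 ]
0.0331 [-0.0085 -0.1652  0.0361] now mid 0.0677 [0.69 0.43 0.84 0.78]
```

View pics/c26.png

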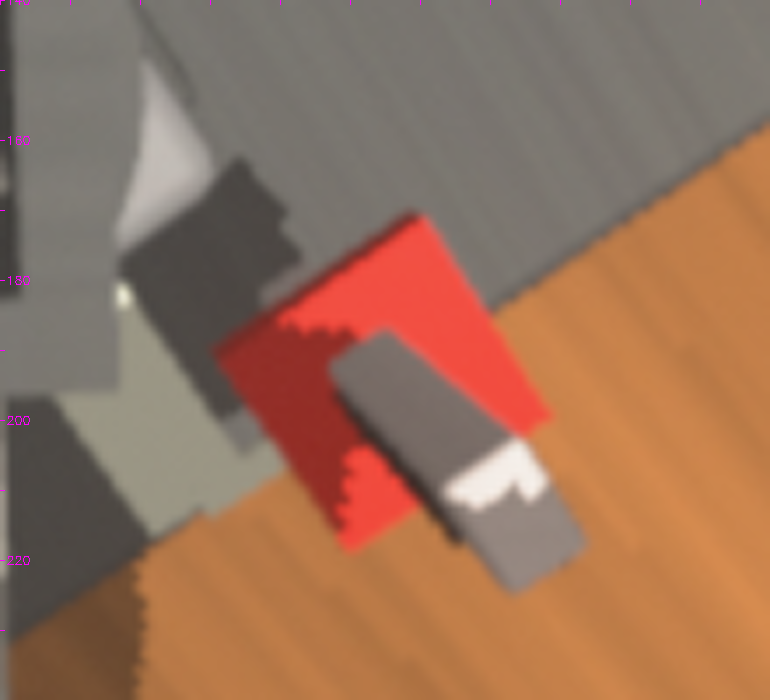

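```bash
python3 - <<'E'
from h import *
from scipy.optimize import least_squares
W2=wcam('pics/w2.png');W=wcam('pics/w13.png');W11=wcam('pics/w11.png');W10=wcam('pics/w10.png')
m=[*st(.011,-.173),.0655]
b2=np.array([38,124.7])-proj(W2,m);b11=np.array([385,218.9])-proj(W11,m);b13=np.array([298.8,209])-proj(W,m);b10=np.array([325+350/8,215+452/8])-proj(W10,m)
print('bias',b2,b11,b13,b10)
g=lambda KV,b,q,z:proj(KV,[*st(q[0],q[1]),z])+b
D=.0324;D11=(180-17)/360*.014
f=lambda q:np.r_[g(W,b13,q,q[2]-.0015)-[306.8,193.5],g(W11,b11,q,q[2]+.0015-D+D11)-[356.4,217.1],g(W2,b2,q,q[2]+.0015-D)-[63.3,149.5]]
r=least_squares(f,[-.01,-.164,.06],x_scale=.01);print(r.x.round(4),r.fun.round(2))
f2=lambda q:f(q)[:4]
r=least_squares(f2,[-.01,-.164,.06],x_scale=.01);print('13+11',r.x.round(4),r.fun.round(2))
f2=lambda q:f(q)[[0,1,4,5]]
r=least_squares(f2,[-.01,-.164,.06],x_scale=.01);print('13+2',r.x.round(4),r.fun.round(2))
E
```

```text
bias [-5.16153425  1.87951822] [-4.83103403 -1.09953282] [ 0.95493095 -0.21930715] [-2.70625274 -0.92408084]
[-0.0068 -0.1666  0.0647] [ 0.19 -0.67  0.9   0.15 -0.43  0.17]
13+11 [-0.0072 -0.1663  0.0656] [ 0.55 -0.17  0.43  0.38]
13+2 [-0.0065 -0.1669  0.0649] [-0.25 -0.23 -0.2  -0.13]
```

```bash
python3 - <<'E'
from h import *
im=shot('scene','pics/s13.png');crop(im,325,230,60,80,10,'pics/c27.png')
print(go([.53,.0388,.26],down(85)),go([.628,-.034,.26],down(40)))
E
```

```text
[-0.121, -0.004, -0.262, 0.009, 0.387, 0.047] [-0.526, -0.361, 0.024, 0.161, 0.365, 0.531]
```

View pics/c27.png

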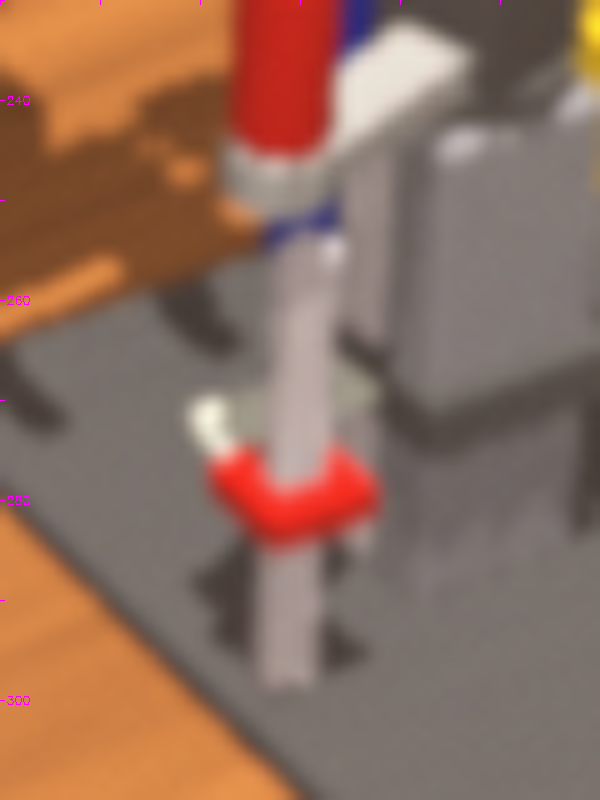

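```bash
python3 - <<'E'
from h import *
S=cam('scene');f=lambda x,y,z:((proj(S,[*st(x,y),z])-[325,230])*10+[8,-10]).round()
for z in(.0575,.0655):print('m',z,f(.011,-.173,z),f(.037,-.173,z),f(.037,-.147,z))
for z in(.058,.061,.064,.067):print(z,[f(x,-.166,z) for x in(-.007,.005)])
E
```

```text
m 0.0575 [214. 490.] [282. 554.] [383. 516.]
m 0.0655 [215. 460.] [283. 524.] [385. 486.]
0.058 [array([195., 435.]), array([226., 464.])]
0.061 [array([196., 424.]), array([226., 452.])]
0.064 [array([196., 413.]), array([227., 441.])]
0.067 [array([197., 401.]), array([227., 430.])]
```

Request:
{"name": "carry_out", "arguments": {
  "targets": [
    [-0.03,0,-0.06,0,0.08,0.01],
    [-0.06,0,-0.12,0,0.16,0.02],
    [-0.09,0,-0.19,0,0.24,0.03],
    [-0.12,0,-0.262,0.009,0.32,0.04],
    [-0.121,-0.004,-0.262,0.009,0.387,0.047],
    [-0.121,-0.004,-0.262,0.009,0.387,0.047],
    [-0.121,-0.004,-0.262,0.009,0.387,0.047]
  ]
}}

```text
time_s: 39.95
position: [0.5317, 0.0384, 0.2601]
tcp_rot: [[-0.996, 0.087, 0.003], [0.087, 0.996, -0.002], [-0.003, -0.002, -1.0]]
force: [-0.7, 0.3, -1.0]
opening: 0.498
```

```bash
python3 - <<'E'
from h import *
print(bot.read_state()['joint_positions'],go([.628,-.034,.26],down(40)))
E
```

```text
[ -7.83568249  21.77894775  94.11215452  -0.09793756  63.95040369
 -92.78113329] [-0.511, -0.319, 0.002, -0.0, 0.002, 0.5]
```

Request:
{"name": "carry_out", "arguments": {
  "targets": [
    [-0.1,-0.05,0,0,0,0.1],
    [-0.2,-0.12,0,0,0,0.2],
    [-0.35,-0.2,0,0,0,0.3],
    [-0.5,-0.3,0,0,0,0.4],
    [-0.511,-0.319,0,0,0,0.5],
    [-0.511,-0.319,0,0,0,0.5],
    [-0.511,-0.319,0,0,0,0.5],
    [-0.511,-0.319,0,0,0,0.5]
  ]
}}

```text
time_s: 40.95
position: [0.6273, -0.0336, 0.2605]
tcp_rot: [[-0.644, 0.765, 0.002], [0.765, 0.644, -0.002], [-0.003, 0.001, -1.0]]
force: [-0.6, 0.5, -0.5]
opening: 0.504
```

```bash
python3 - <<'E'
from h import *
im=shot('wrist','pics/w14.png');W=wcam('pics/w14.png');u=proj(W,[.605,.03,.06]).astype(int);print(u);crop(im,u[0]-50,u[1]-40,110,90,7,'pics/c28.png');print(u[0]-50,u[1]-40)
E
```

```text
[346 150]
296 110
```

View pics/w14.png

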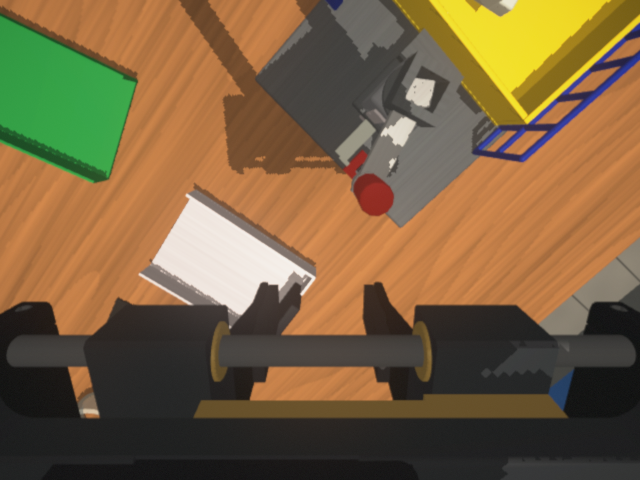

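View pics/c28.png

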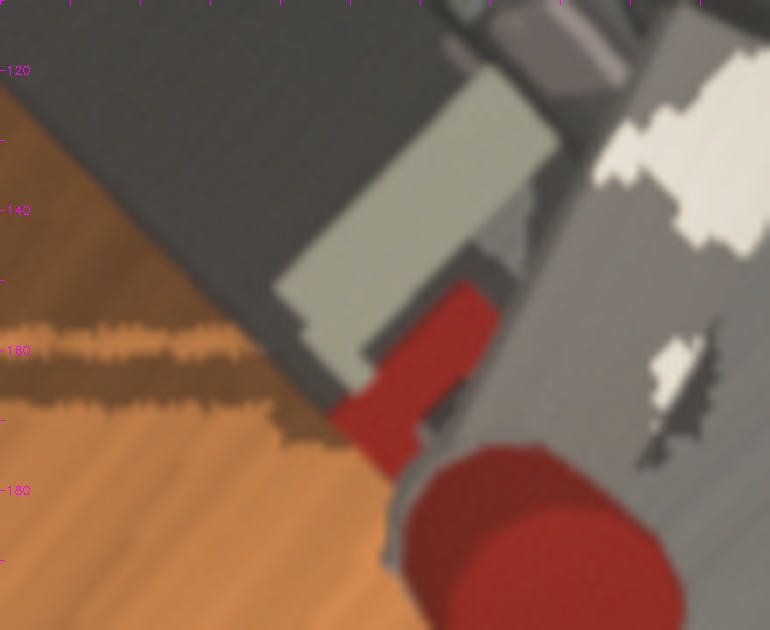

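```bash
python3 - <<'E'
from h import *
from scipy.optimize import least_squares
W=wcam('pics/w14.png');S_=lambda p:np.array([(p[:2]-sh)@sx,(p[:2]-sh)@sy-.1]).round(4)
print('marker',S_(ray(W,343.1,169.3,.0655)),S_(ray(W,362.4,150,.0655)),'plate edge?')
for z in(.061,.065,.069):print(z,S_(ray(W,335.3,151.1,z)),S_(ray(W,366,119.4,z)),S_(ray(W,376,130,z)))
E
```

```text
marker [ 0.0109 -0.1724] [ 0.0109 -0.1472] plate edge?
0.061 [-0.0061 -0.1659] [-0.0063 -0.1259] [ 0.0072 -0.1256]
0.065 [-0.0063 -0.1659] [-0.0066 -0.1263] [ 0.0068 -0.1261]
0.069 [-0.0066 -0.1658] [-0.0068 -0.1267] [ 0.0064 -0.1265]
```

```bash
python3 - <<'E'
from h import *
W=wcam('pics/w13.png')
print(zfit(W,st(-.0064,-.166),(306.8,193.3)),zfit(W,st(-.0066,-.1262),(355,194.3)),zfit(W,st(.011,-.173),(298.8,209)),zfit(W,st(.011,-.173),(299.2,203.1)))
# top back edge
print(zfit(W,st(.0068,-.1261),(351.8,208.3)))
E
```

```text
(np.float64(0.0652), np.float64(1.52)) (np.float64(0.0637), np.float64(2.32)) (np.float64(0.0673), np.float64(2.35)) (np.float64(0.0602), np.float64(2.33))
(np.float64(0.0671), np.float64(1.01))
```

```bash
python3 - <<'E'
from h import *
W=wcam('pics/w13.png');print(bot.camera_info('wrist')['mount'],W[0]);print(np.load('pics/w13.png.npy'))
print(proj(W,[*st(.019,-.165),.01]),proj(W,[*st(.011,-.173),.0652]),sx,sy,sh)
E
```

```text
[[ 5.60609364e-04 -9.52949664e-01 -3.03128065e-01  8.16553878e-02]
 [ 9.99999581e-01  7.53467777e-04 -5.19278000e-04 -8.28143698e-04]
 [ 7.23243025e-04 -3.03127647e-01  9.52949687e-01 -1.43310572e-01]
 [ 0.00000000e+00  0.00000000e+00  0.00000000e+00  1.00000000e+00]] [[348.5643381    0.         320.75840009]
 [  0.         348.5643381  241.90820833]
 [  0.           0.           1.        ]]
[-0.82061067  0.01513106  0.5712873   0.00704755  0.99984135 -0.01635844
 -0.57144419 -0.00939774 -0.82058712  0.53988595  0.03882354  0.20306721]
[307.51875449 172.11919448] [296.58193825 207.06946635] [ 0.9965 -0.0837] [0.0837 0.9965] [0.6083 0.088 ]
```

```bash
python3 - <<'E'
from rig import bot
import numpy as np
for n,k in(('wrist','mount'),('top','view'),('scene','view')):
    A=np.array([bot.camera_info(n)[k] for _ in range(300)]);print(n,np.abs(A-A[0]).max(),A.std(0)[:3,3]);print(np.unique(A[:,0,3]).size,A.mean(0))
E
```

```text
wrist 0.0 [6.10622664e-16 0.00000000e+00 6.66133815e-16]
1 [[ 5.60609364e-04 -9.52949664e-01 -3.03128065e-01  8.16553878e-02]
 [ 9.99999581e-01  7.53467777e-04 -5.19278000e-04 -8.28143698e-04]
 [ 7.23243025e-04 -3.03127647e-01  9.52949687e-01 -1.43310572e-01]
 [ 0.00000000e+00  0.00000000e+00  0.00000000e+00  1.00000000e+00]]
top 0.0 [1.56125113e-17 3.33066907e-16 1.31006317e-14]
1 [[ 0.00393011 -0.99996143 -0.00785459 -0.0108275 ]
 [-0.99771595 -0.00339136 -0.06746396  0.51221961]
 [ 0.06743472  0.00810179 -0.99769079  1.65559115]
 [ 0.          0.          0.          1.        ]]
scene 0.0 [7.21644966e-16 1.05471187e-15 1.13242749e-14]
1 [[ 0.58077373  0.81405542  0.00395567 -0.29908377]
 [ 0.4537625  -0.31968706 -0.83180513 -0.14812419]
 [-0.6758709   0.4848855  -0.55505367  1.70833331]
 [ 0.          0.          0.          1.        ]]
```

```bash
python3 - <<'E'
from h import *
im=cv2.imread('pics/w14.png');crop(im,340,60,120,160,5,'pics/c29.png') if 0 else crop(im,335,60,125,110,6,'pics/c29.png')
crop(im,340,165,70,60,8,'pics/c30.png')
E
```

```text
(no output)
```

View pics/c29.png

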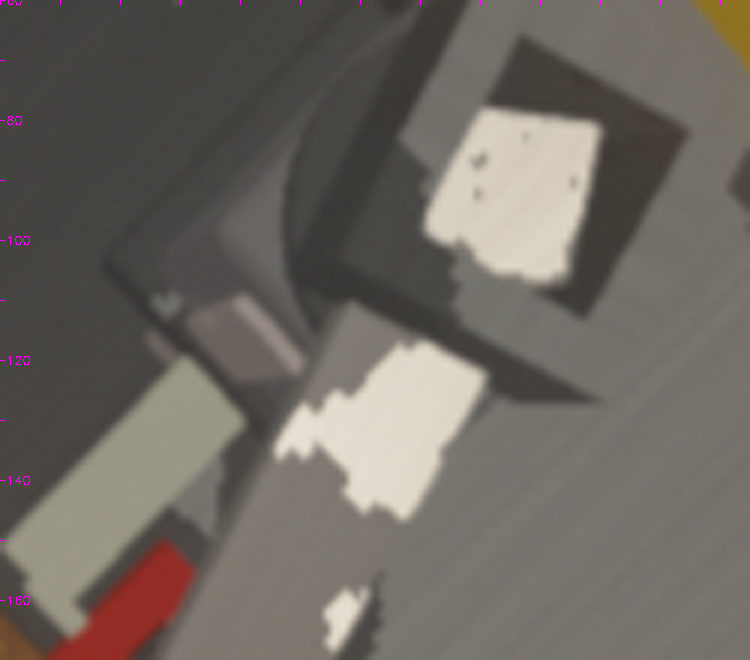

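View pics/c30.png

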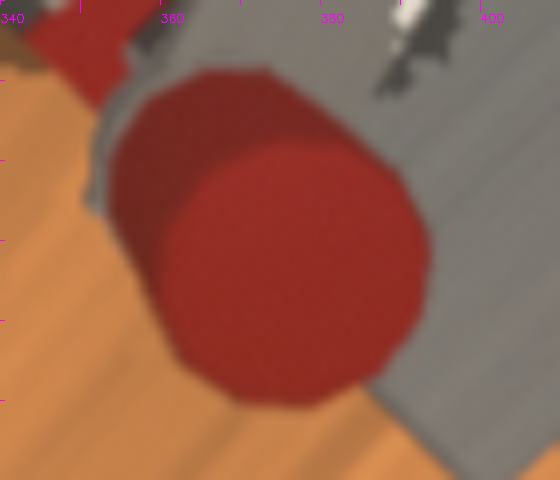

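```bash
python3 - <<'E'
from h import *
W=wcam('pics/w14.png');k=ray(W,376.9,199.4,.197);v=k[:2]-[.6083,.0878];print(k,np.linalg.norm(v),np.degrees(np.arctan2(v[1],v[0])))
print(go([.6205,.0189,.235],down(40)),go([.6205,.0189,.182],down(40)))
E
```

```text
[0.62502282 0.01996929 0.197     ] 0.06986170788171674 -76.1506211476628
[0.224, 0.142, 0.127, 0.0, 0.002, 0.001] [0.225, 0.142, 0.392, 0.0, 0.002, 0.001]
```

Request:
{"name": "carry_out", "arguments": {
  "targets": [
    [0.1,0.07,0.05,0,0,0],
    [0.217,0.15,0.1,0,0,0],
    [0.217,0.15,0.12,0,0,0],
    [0.217,0.15,0.2,0,0,0],
    [0.217,0.15,0.3,0,0,0],
    [0.217,0.15,0.392,0,0,0],
    [0.217,0.15,0.392,0,0,0]
  ]
}}

```text
time_s: 41.88
position: [0.6215, 0.0179, 0.18]
tcp_rot: [[-0.643, 0.766, -0.002], [0.766, 0.643, -0.002], [-0.0, -0.002, -1.0]]
force: [0.2, -0.5, 0.2]
opening: 0.501
```

Request:
{"name": "carry_out", "arguments": {
  "targets": [
    [0,0,0,0,0,0],
    [0,0,0,0,0,0],
    [0,0,0,0,0,0],
    [0,0,0,0,0,0],
    [0,0,0,0,0,0]
  ],
  "jaw": -1
}}

```text
time_s: 42.5
position: [0.6223, 0.0181, 0.1806]
tcp_rot: [[-0.643, 0.766, 0.0], [0.766, 0.643, -0.001], [-0.001, -0.001, -1.0]]
force: [1.7, 0.8, 1.0]
opening: 0.246
```

```bash
sed -i 's/def wind(phis,c=(.6083,.0878),r=.07,z=.182):/def wind(phis,c=(.6083,.0878),r=.07,z=.182,yaw=-40.2):/; s/down(-40.2),s);print/down(yaw),s);print/' h.py; python3 - <<'E'
from h import *
wind([-60,-40,-20,0,13],yaw=40)
E
```

```text
[-0.033, 0.11, -0.007], [-0.033, 0.231, -0.007], [0.009, 0.345, -0.007], [0.087, 0.438, -0.008], [0.153, 0.482, -0.008], [0.153, 0.482, -0.008, -0.0, 0.001, 0.0]
```

Request:
{"name": "carry_out", "arguments": {
  "targets": [
    [-0.033,0.11,-0.007,0,0,0],
    [-0.033,0.231,-0.007,0,0,0],
    [0.009,0.345,-0.007,0,0,0],
    [0.087,0.438,-0.008,0,0,0],
    [0.153,0.482,-0.008,0,0,0],
    [0.153,0.482,-0.008,0,0,0]
  ]
}}

```text
time_s: 43.25
position: [0.6769, 0.1056, 0.1822]
tcp_rot: [[-0.644, 0.765, 0.003], [0.765, 0.644, 0.0], [-0.002, 0.002, -1.0]]
force: [5.4, 1.5, -1.8]
opening: 0.245
```

Request:
{"name": "carry_out", "arguments": {
  "targets": [
    [0,0,0,0,0,0],
    [0,0,0,0,0,0],
    [0,0,-0.1,0,0,0],
    [0,0,-0.3,0,0,0],
    [0,0,-0.45,0,0,0],
    [0,0,-0.45,0,0,0]
  ],
  "jaw": 0.1
}}

```text
time_s: 44.0
position: [0.6774, 0.1051, 0.2753]
tcp_rot: [[-0.644, 0.765, 0.007], [0.765, 0.644, 0.0], [-0.005, 0.006, -1.0]]
force: [-0.4, -0.9, -0.0]
opening: 0.551
```

```bash
python3 - <<'E'
from h import *
# look pose: camera above hub
print(go([.648,.03,.27],down(40)), go([.63,.02,.27],down(-40)))
im=shot('wrist','pics/w15.png');im=shot('scene','pics/s15.png');crop(im,325,230,60,80,10,'pics/c31.png')
E
```

```text
[-0.193, -0.354, 0.025, 0.004, 0.003, 0.001] [-0.173, -0.455, 0.025, 0.005, -0.0, 0.89]
```

View pics/w15.png

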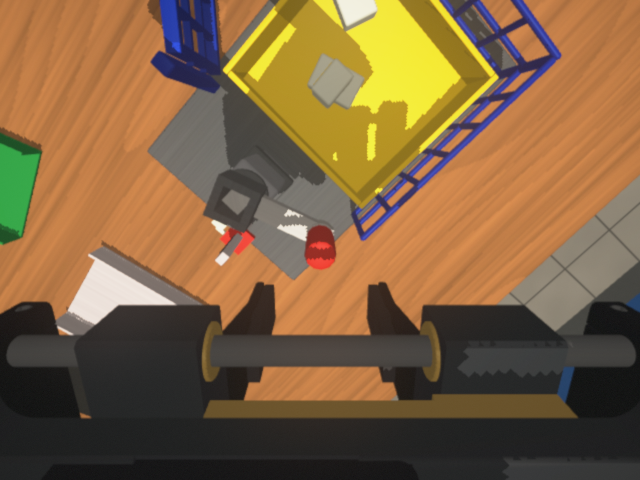

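View pics/c31.png

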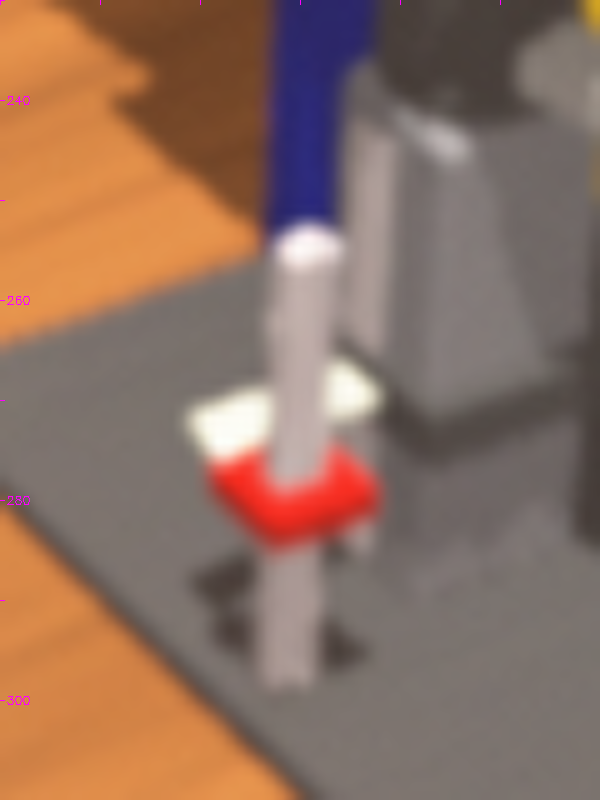

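```bash
python3 - <<'E'
from h import *
print(go([.609,.088,.275],down(-40)))
E
```

```text
[0.148, -0.31, -0.018, 0.0, -0.0, 0.89]
```

Request:
{"name": "carry_out", "arguments": {
  "targets": [
    [0.03,-0.1,-0.018,0,0,0.1],
    [0.06,-0.2,-0.018,0,0,0.2],
    [0.1,-0.3,-0.018,0,0,0.32],
    [0.148,-0.31,-0.018,0,0,0.44],
    [0.148,-0.31,-0.018,0,0,0.55],
    [0.148,-0.31,-0.018,0,0,0.66],
    [0.148,-0.31,-0.018,0,0,0.77],
    [0.148,-0.31,-0.018,0,0,0.89],
    [0.148,-0.31,-0.018,0,0,0.89]
  ]
}}

```text
time_s: 45.22
position: [0.6076, 0.0878, 0.273]
tcp_rot: [[0.642, 0.767, -0.004], [0.767, -0.642, 0.0], [-0.002, -0.003, -1.0]]
force: [0.2, -0.1, 0.1]
opening: 0.549
```

```bash
python3 - <<'E'
from h import *
print(go([.609,.088,.265],down(-75.5)))
E
```

```text
[0.005, 0.005, 0.04, -0.002, 0.002, 0.395]
```

Request:
{"name": "carry_out", "arguments": {
  "targets": [
    [0.005,0.005,0.04,0,0,0.1],
    [0.005,0.005,0.04,0,0,0.2],
    [0.005,0.005,0.04,0,0,0.3],
    [0.005,0.005,0.04,0,0,0.395],
    [0.005,0.005,0.04,0,0,0.395],
    [0.005,0.005,0.04,0,0,0.395]
  ]
}}

```text
time_s: 45.98
position: [0.6086, 0.0879, 0.2644]
tcp_rot: [[0.967, 0.254, -0.005], [0.254, -0.967, 0.0], [-0.005, -0.002, -1.0]]
force: [-1.3, -0.2, 0.7]
opening: 0.555
```

```bash
python3 - <<'E'
from h import *
im=shot('wrist','pics/w16.png');crop(im,265,140,120,150,5,'pics/c32.png')
E
```

```text
(no output)
```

View pics/w16.png

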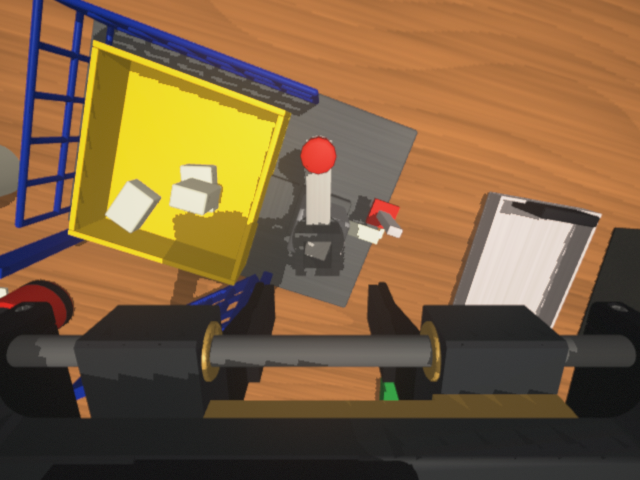

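View pics/c32.png

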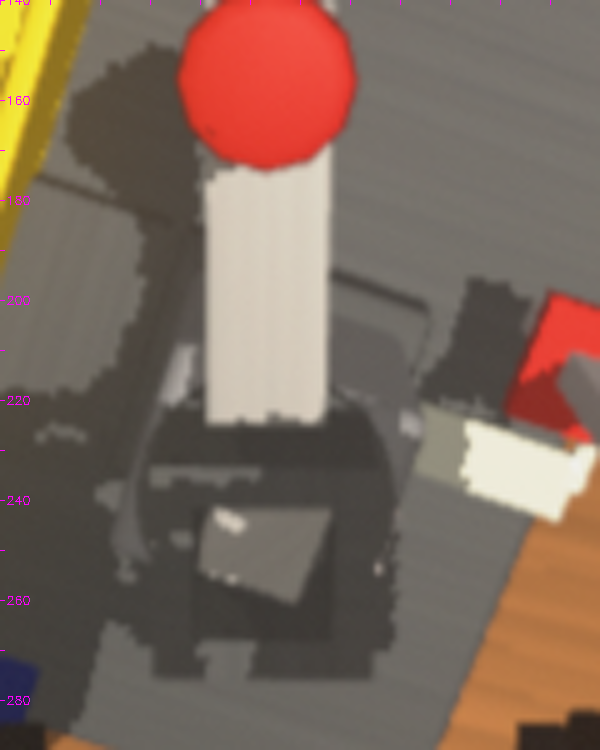

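```bash
python3 - <<'E'
from h import *
W=wcam('pics/w16.png');h=ray(W,319.6,254.8,.174);k=ray(W,265+268/5,140+82/5,.197);print(h,k,np.linalg.norm((k-h)[:2]),np.degrees(np.arctan2(*(k-h)[:2][::-1])))
print(go([.6088,.088,.171],down(-75.5)))
E
```

```text
[0.60832332 0.08632745 0.174     ] [0.67582922 0.10456026 0.197     ] 0.06992483514488788 15.114492370089419
[0.003, 0.0, 0.468, -0.001, 0.003, 0.002]
```

Request:
{"name": "carry_out", "arguments": {
  "targets": [
    [0.003,0.004,0.15,0,0.003,-0.003],
    [0.003,0.004,0.3,0,0.003,-0.003],
    [0.003,0.004,0.4,0,0.003,-0.003],
    [0.003,0.004,0.472,0,0.003,-0.003],
    [0.003,0.004,0.472,0,0.003,-0.003],
    [0.003,0.004,0.472,0,0.003,-0.003]
  ]
}}

```text
time_s: 46.78
position: [0.6097, 0.0873, 0.171]
tcp_rot: [[0.966, 0.259, 0.001], [0.259, -0.966, 0.001], [0.001, -0.001, -1.0]]
force: [0.2, -1.1, 0.2]
opening: 0.551
```

Request:
{"name": "carry_out", "arguments": {
  "targets": [
    [0,0,0,0,0,0],
    [0,0,0,0,0,0],
    [0,0,0,0,0,0],
    [0,0,0,0,0,0],
    [0,0,0,0,0,0]
  ],
  "jaw": -1
}}

```text
time_s: 47.4
position: [0.6094, 0.0904, 0.1721]
tcp_rot: [[0.966, 0.258, 0.002], [0.258, -0.966, 0.007], [0.003, -0.006, -1.0]]
force: [-1.2, 8.0, 3.9]
opening: 0.366
```

Request:
{"name": "carry_out", "arguments": {
  "targets": [
    [0,0,-0.04,0,0,0],
    [0,0,-0.08,0,0,0],
    [0,0,-0.14,0,0,0],
    [0,0,-0.25,0,0,0],
    [0,0,-0.4,0,0,0],
    [0,0,-0.4,0,0,0]
  ]
}}

```text
time_s: 48.15
position: [0.611, 0.0894, 0.2554]
tcp_rot: [[0.966, 0.257, 0.008], [0.257, -0.966, 0.006], [0.01, -0.004, -1.0]]
force: [-0.2, -0.6, -2.6]
opening: 0.369
```

```bash
python3 - <<'E'
from h import *
print(go([.585,-.105,.25],down(-75.6)))
E
```

```text
[-0.376, 0.906, 0.02, -0.003, -0.006, 0.006]
```

Request:
{"name": "carry_out", "arguments": {
  "targets": [
    [-0.06,0.15,0,0,0,0],
    [-0.15,0.4,0.01,0,0,0],
    [-0.25,0.65,0.02,0,0,0],
    [-0.35,0.85,0.02,-0.003,-0.006,0],
    [-0.376,0.906,0.02,-0.003,-0.006,0.006],
    [-0.376,0.906,0.02,-0.003,-0.006,0.006]
  ]
}}

```text
time_s: 48.9
position: [0.5843, -0.1054, 0.2491]
tcp_rot: [[0.969, 0.246, -0.001], [0.246, -0.969, 0.001], [-0.001, -0.001, -1.0]]
force: [0.0, 0.4, -3.1]
opening: 0.363
```

```bash
python3 - <<'E'
from h import *
print(go([.559,-.327,.25],down(-75.6)))
shot('top','pics/t17.png')
im=shot('scene','pics/s17.png');crop(im,325,230,60,80,10,'pics/c33.png')
E
```

```text
[-0.396, 1.043, -0.005, -0.001, 0.001, -0.002]
```

View pics/c33.png

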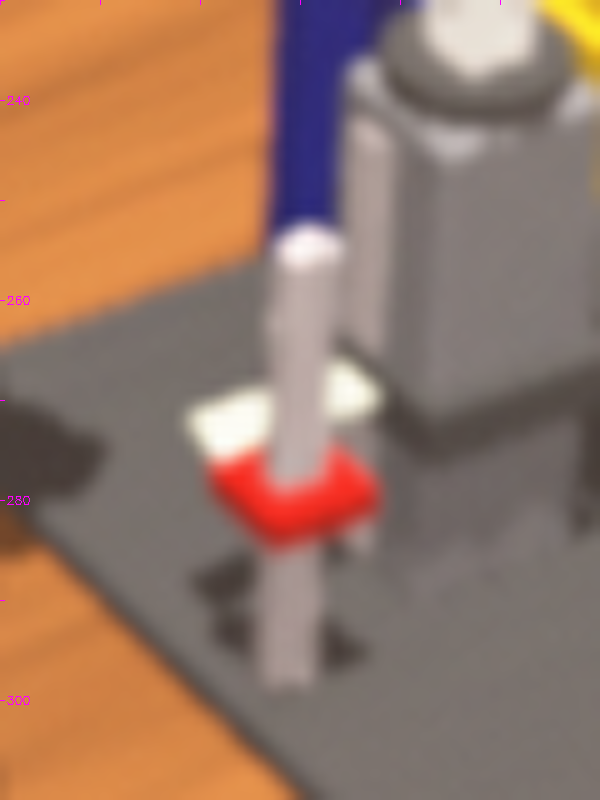

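```bash
python3 - <<'E'
from h import *
for p in([.545,-.15,.17],[.55,-.17,.17],[.56,-.16,.15]):
    W=cam('wrist',dict(tcp_rot=down(-82),position=np.array(p)));print(p,proj(W,[.6,.03,.06]),proj(W,[*st(.011,-.173),.06]),go(p,down(-82)))
E
```

```text
[0.545, -0.15, 0.17] [ 72.23454314 137.36598535] [ 94.09882828 120.89425491] [-0.25, 0.174, 0.397, -0.0, 0.0, 0.071]
[0.55, -0.17, 0.17] [ 43.5121807  140.59204889] [ 64.9252533 124.2086379] [-0.25, 0.277, 0.397, -0.0, 0.0, 0.071]
[0.56, -0.16, 0.15] [ 37.5207041  159.41721178] [ 60.33755718 142.16791033] [-0.189, 0.241, 0.497, -0.0, 0.0, 0.071]
```

Request:
{"name": "carry_out", "arguments": {
  "targets": [
    [-0.1,0.1,0.15,0,0,0.04],
    [-0.2,0.2,0.3,0,0,0.07],
    [-0.25,0.277,0.397,0,0,0.07],
    [-0.25,0.277,0.397,0,0,0.07],
    [-0.25,0.277,0.397,0,0,0.07],
    [-0.25,0.277,0.397,0,0,0.07],
    [-0.25,0.277,0.397,0,0,0.07]
  ]
}}

```text
time_s: 49.88
position: [0.5507, -0.1693, 0.1709]
tcp_rot: [[0.99, 0.142, 0.001], [0.142, -0.99, -0.0], [0.001, 0.0, -1.0]]
force: [0.1, -0.0, -2.8]
opening: 0.361
```

```bash
python3 - <<'E'
from h import *
im=shot('wrist','pics/w18.png');crop(im,0,80,120,100,6,'pics/c34.png')
E
```

```text
(no output)
```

View pics/c34.png

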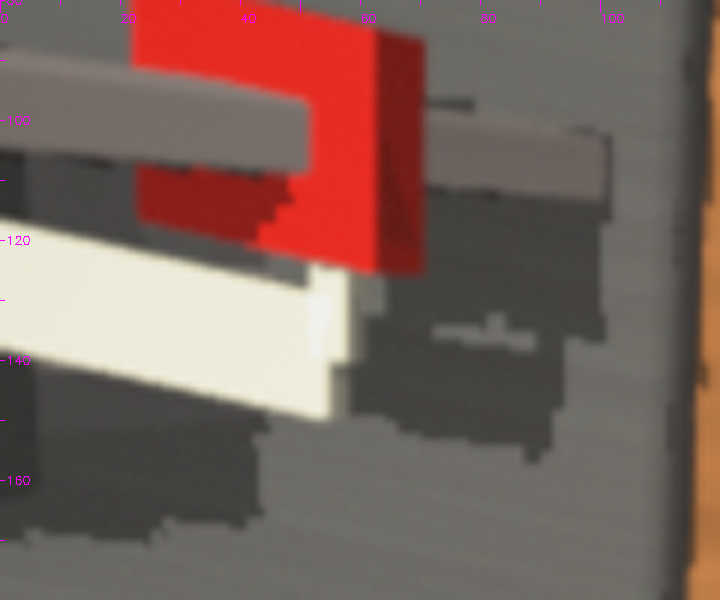

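```bash
python3 - <<'E'
from h import *
W=wcam('pics/w18.png')
for zm in(.062,.0655):
    b=np.array([62.7,125.3])-proj(W,[*st(.0109,-.1724),zm]);b2=np.array([70.8,125.8])-proj(W,[*st(.0109,-.1724),zm-.008])
    print('bias',b,b2)
    for px,py in((-.0064,-.1659),(-.0064,-.1652)):
        print(zm, 'ptr mid - marker mid', zfit(W,st(px,py),np.array([55,149.7])-b)[0]-.0015-(zm-.004),zfit(W,st(px,py),np.array([58.3,149.7])-b)[0]+.0015-(zm-.004), zfit(W,st(px,py),np.array([55,149.7])-b)[1])
E
```

```text
bias [-1.67643819  0.15343218] [-1.4897511  0.4626437]
0.062 ptr mid - marker mid 0.0006000000000000033 0.0004000000000000045 1.32
0.062 ptr mid - marker mid -0.0003999999999999976 -0.0005999999999999964 1.62
bias [1.94657295 0.24078229] [1.91132074 0.5446429 ]
0.0655 ptr mid - marker mid 0.0006000000000000033 0.0004000000000000045 1.0
0.0655 ptr mid - marker mid -0.0003999999999999976 -0.0005999999999999964 1.3
```

Relative to the marker, the pointer's height error is 0 ± 1 mm. Next I lay the crank on the mat.

```bash
python3 - <<'E'
from h import *
print(go([.559,-.327,.15],down(-76.5)),go([.559,-.327,.0365],down(-76.5)))
E
```

```text
[-0.07, 0.786, 0.104, 0.0, -0.0, -0.059] [-0.071, 0.786, 0.671, 0.0, -0.0, -0.059]
```

Request:
{"name": "carry_out", "arguments": {
  "targets": [
    [-0.01,0.15,0,0,0,-0.02],
    [-0.03,0.4,0,0,0,-0.04],
    [-0.05,0.65,0.05,0,0,-0.059],
    [-0.071,0.786,0.1,0,0,-0.059],
    [-0.071,0.786,0.25,0,0,-0.059],
    [-0.071,0.786,0.45,0,0,-0.059],
    [-0.071,0.786,0.6,0,0,-0.059],
    [-0.071,0.786,0.66,0,0,-0.059],
    [-0.071,0.786,0.671,0,0,-0.059],
    [-0.071,0.786,0.671,0,0,-0.059],
    [-0.071,0.786,0.671,0,0,-0.059]
  ]
}}

```text
time_s: 51.3
position: [0.5597, -0.3276, 0.0379]
tcp_rot: [[0.972, 0.233, 0.003], [0.233, -0.972, -0.002], [0.002, 0.002, -1.0]]
force: [-0.1, 0.4, -2.4]
opening: 0.365
```

Request:
{"name": "carry_out", "arguments": {
  "targets": [
    [0,0,0.003,0,0,0],
    [0,0,0.003,0,0,0],
    [0,0,0.003,0,0,0],
    [0,0,0.003,0,0,0],
    [0,0,-0.2,0,0,0],
    [0,0,-0.45,0,0,0],
    [0,0,-0.7,0,0,0],
    [0,0,-0.7,0,0,0]
  ],
  "jaw": 0.2
}}

```text
time_s: 52.3
position: [0.5619, -0.3294, 0.1831]
tcp_rot: [[0.972, 0.233, 0.011], [0.233, -0.972, -0.008], [0.009, 0.011, -1.0]]
force: [0.4, -1.0, -0.3]
opening: 0.6
```

```bash
python3 - <<'E'
from h import *
im=shot('wrist','pics/w19.png')
E
```

```text
(no output)
```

View pics/w19.png

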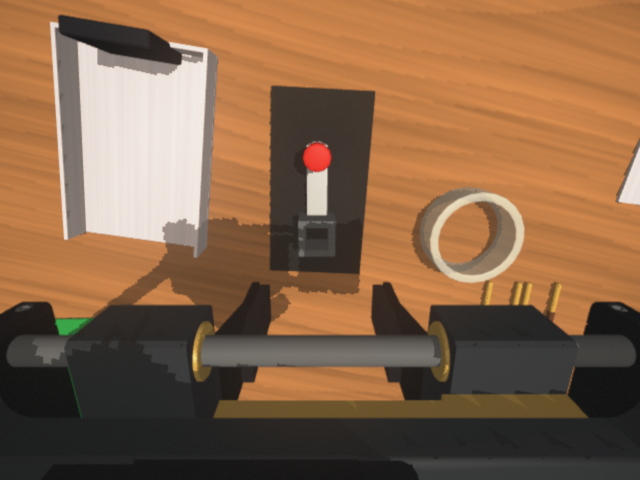

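```bash
python3 - <<'E'
from h import *
print(go([.50,-.16,.25],down(-85)))
T=cam('top');im=cv2.imread('pics/t17.png');crop(im,140,220,130,100,6,'pics/c35.png')
E
```

```text
[-0.096, -0.886, -0.354, 0.004, -0.004, 0.094]
```

View pics/c35.png

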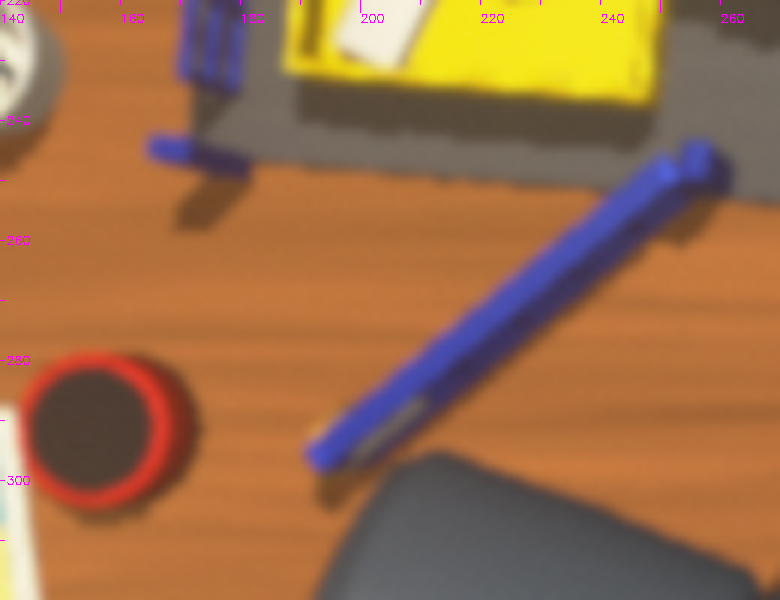

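Request:
{"name": "carry_out", "arguments": {
  "targets": [
    [0,0,-0.2,0,0,0],
    [-0.03,-0.2,-0.354,0,0,0.03],
    [-0.06,-0.45,-0.354,0,0,0.06],
    [-0.09,-0.7,-0.354,0,0,0.094],
    [-0.096,-0.886,-0.354,0,0,0.094],
    [-0.096,-0.886,-0.354,0,0,0.094]
  ],
  "jaw": -1
}}

```text
time_s: 53.1
position: [0.4976, -0.1567, 0.2482]
tcp_rot: [[0.996, 0.09, 0.001], [0.09, -0.996, -0.002], [0.001, 0.002, -1.0]]
force: [0.0, 0.2, -0.8]
opening: 0.036
```

```bash
python3 - <<'E'
from h import *
T=cam('top')
H=st(-.105,-.07);print('H',H,ray(T,255,246.7,.126)[:2]);e=ray(T,193,295.8,.126)[:2];v=e-H;print('end',e,np.linalg.norm(v),np.degrees(np.arctan2(v[1],v[0])))
print('strike',[((lambda p:((p-sh)@sx,(p-sh)@sy-.1))(ray(T,u,244.5,.126)[:2])) for u in(165,172)])
print(go([.43,.02,.25],down(-94.8)))
E
```

```text
H [0.5061785 0.1266835] [0.50319972 0.1331179 ]
end [0.37945996 0.28722926] 0.20453002019739994 128.28398073934707
strike [(np.float64(-0.12273714182593717), np.float64(0.1626813111590775)), (np.float64(-0.12119930837847727), np.float64(0.14508518354629282))]
[-0.256, -0.911, -0.011, 0.001, -0.001, 0.111]
```

Request:
{"name": "carry_out", "arguments": {
  "targets": [
    [-0.05,-0.2,0,0,0,0.03],
    [-0.12,-0.45,0,0,0,0.06],
    [-0.2,-0.7,0,0,0,0.09],
    [-0.256,-0.911,0,0,0,0.111],
    [-0.256,-0.911,0,0,0,0.111]
  ]
}}

```text
time_s: 53.72
position: [0.4284, 0.0217, 0.2468]
tcp_rot: [[0.997, -0.08, -0.002], [-0.08, -0.997, -0.001], [-0.002, 0.001, -1.0]]
force: [0.2, 0.3, -0.6]
opening: 0.002
```

```bash
cat >> h.py <<'E'
def gatec(thdeg,L=.168,off=.0155):
    H=st(-.105,-.07);t=np.radians(thdeg);g=np.cos(t)*sy-np.sin(t)*sx;n=-(np.cos(t)*sx+np.sin(t)*sy)
    return H+L*g+off*n
E
python3 - <<'E'
from h import *
a=gatec(43.1,off=.045);print(a,[gatec(t) for t in(43,20,0)])
print(go([*a,.25],down(-94.8)),go([*a,.096],down(-94.8)))
E
```

```text
[0.36674167 0.2306398 ] [array([0.3901067 , 0.24912572]), array([0.44717583, 0.28474502]), array([0.50479435, 0.29539285])]
[-0.391, -1.016, -0.016, 0.001, 0.001, 0.002] [-0.39, -1.017, 0.754, 0.001, 0.001, 0.002]
```

Request:
{"name": "carry_out", "arguments": {
  "targets": [
    [-0.1,-0.25,0,0,0,0],
    [-0.2,-0.5,0,0,0,0],
    [-0.3,-0.75,0,0,0,0],
    [-0.38,-0.95,0,0,0,0],
    [-0.39,-1.0,0,0,0,0],
    [-0.39,-1.0,0.1,0,0,0],
    [-0.39,-1.0,0.35,0,0,0],
    [-0.39,-1.0,0.6,0,0,0],
    [-0.39,-1.0,0.754,0,0,0],
    [-0.39,-1.0,0.754,0,0,0],
    [-0.39,-1.0,0.754,0,0,0]
  ]
}}

```text
time_s: 55.1
position: [0.3679, 0.2267, 0.0963]
tcp_rot: [[0.997, -0.082, -0.001], [-0.082, -0.997, -0.001], [-0.001, 0.001, -1.0]]
force: [-0.2, -0.9, 0.5]
opening: 0.011
```

```bash
python3 - <<'E'
from h import *
for t in(45,40,35,30,25,20,15):print(t,go([*gatec(t),.096],down(-94.8))[:3])
print(go([*gatec(15),.096],down(-94.8)))
shot('scene','pics/s20.png')
E
```

```text
45 [0.082, -0.098, 0.002]
40 [0.132, -0.153, 0.001]
35 [0.186, -0.203, 0.001]
30 [0.244, -0.248, 0.001]
25 [0.306, -0.287, 0.001]
20 [0.371, -0.321, 0.001]
15 [0.439, -0.35, 0.001]
[0.439, -0.35, 0.001, 0.0, 0.0, 0.001]
```

View pics/s20.png

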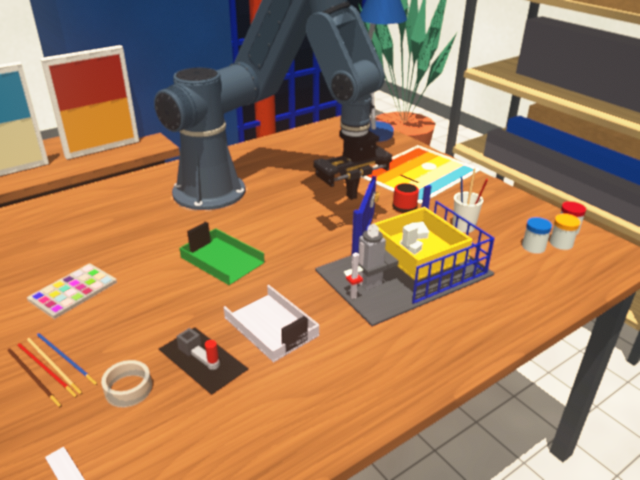

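Everything is in place, and the gripper is on the gate's outer side. Next I push it.

Request:
{"name": "carry_out", "arguments": {
  "targets": [
    [0.04,-0.05,0,0,0,0],
    [0.082,-0.098,0,0,0,0],
    [0.132,-0.153,0,0,0,0],
    [0.186,-0.203,0,0,0,0],
    [0.244,-0.248,0,0,0,0],
    [0.306,-0.287,0,0,0,0],
    [0.371,-0.321,0,0,0,0],
    [0.439,-0.35,0,0,0,0],
    [0.439,-0.35,0,0,0,0]
  ]
}}

```text
time_s: 56.28
position: [0.4632, 0.2901, 0.0969]
tcp_rot: [[0.997, -0.082, 0.003], [-0.082, -0.997, 0.001], [0.003, -0.001, -1.0]]
force: [-0.4, 0.4, -0.0]
opening: 0.007
```

```bash
python3 - <<'E'
from h import *
for t in(11,8,5,2,0,-2):print(t,go([*gatec(t),.096],down(-94.8))[:3])
im=shot('top','pics/t21.png');crop(im,140,210,130,100,6,'pics/c36.png')
E
```

```text
11 [0.046, -0.014, 0.005]
8 [0.089, -0.025, 0.005]
5 [0.132, -0.034, 0.005]
2 [0.176, -0.04, 0.005]
0 [0.205, -0.043, 0.005]
-2 [0.235, -0.046, 0.005]
```

View pics/c36.png

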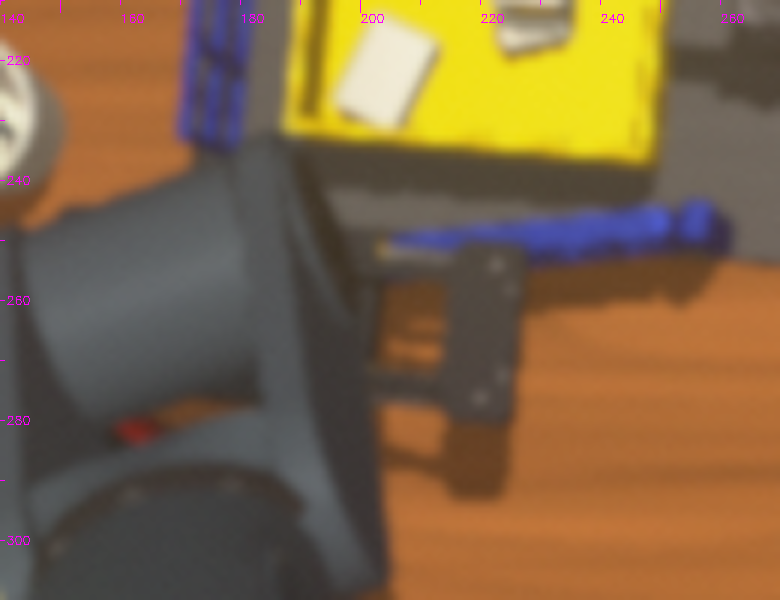

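Request:
{"name": "carry_out", "arguments": {
  "targets": [
    [0.046,-0.014,0.005,0,0,0],
    [0.089,-0.025,0.005,0,0,0],
    [0.132,-0.034,0.005,0,0,0],
    [0.16,-0.038,0.005,0,0,0],
    [0.176,-0.04,0.005,0,0,0],
    [0.19,-0.042,0.005,0,0,0],
    [0.19,-0.042,0.005,0,0,0]
  ]
}}

```text
time_s: 57.2
position: [0.501, 0.2951, 0.0958]
tcp_rot: [[0.997, -0.082, 0.002], [-0.082, -0.997, 0.0], [0.002, -0.001, -1.0]]
force: [-0.7, -1.1, -0.5]
opening: 0.002
```

```bash
python3 - <<'E'
from h import *
im=shot('scene','pics/s22.png');crop(im,330,150,150,130,5,'pics/c37.png')
E
```

```text
(no output)
```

View pics/c37.png

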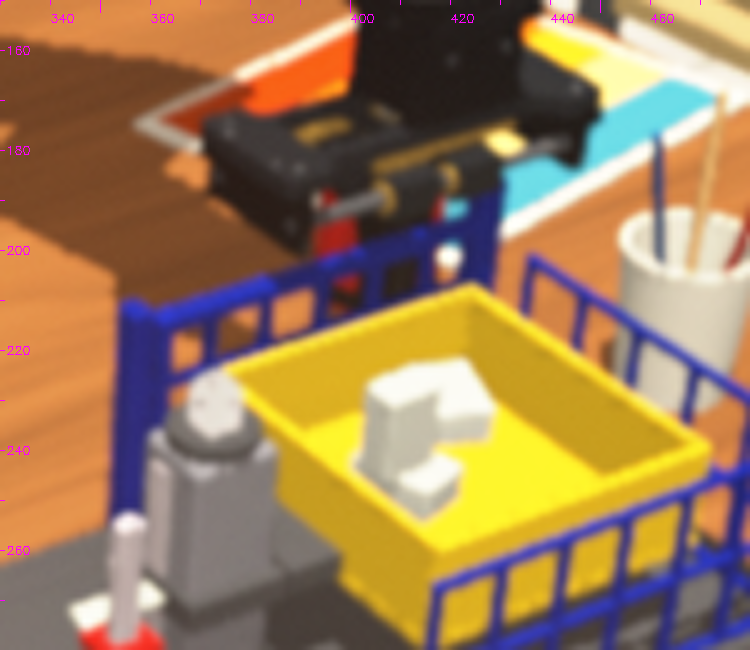

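Request:
{"name": "carry_out", "arguments": {
  "targets": [
    [0.015,-0.002,0,0,0,0],
    [0.03,-0.003,0,0,0,0],
    [0.04,-0.003,0,0,0,0],
    [0.04,-0.003,0,0,0,0]
  ]
}}

```text
time_s: 57.75
position: [0.5008, 0.2951, 0.0959]
tcp_rot: [[0.997, -0.082, -0.014], [-0.082, -0.997, -0.002], [-0.014, 0.003, -1.0]]
force: [-17.7, 2.4, 11.6]
opening: 0.001
```

Request:
{"name": "carry_out", "arguments": {
  "targets": [
    [-0.05,0,0,0,0,0],
    [-0.2,0,0,0,0,0],
    [-0.35,0.05,-0.1,0,0,0],
    [-0.4,0.1,-0.3,0,0,0],
    [-0.4,0.3,-0.55,0,0,0],
    [-0.4,0.6,-0.7,0,0,0],
    [-0.4,0.9,-0.7,0,0,0],
    [-0.4,1.0,-0.7,0,0,0],
    [-0.4,1.0,-0.7,0,0,0],
    [-0.4,1.0,-0.7,0,0,0]
  ]
}}

```text
time_s: 59.0
position: [0.4077, 0.1029, 0.2379]
tcp_rot: [[0.997, -0.082, -0.012], [-0.082, -0.997, -0.001], [-0.012, 0.002, -1.0]]
force: [-0.2, 0.0, -0.8]
opening: 0.004
```

```bash
python3 - <<'E'
from h import *
im=shot('scene','pics/s23.png');crop(im,330,150,150,130,5,'pics/c38.png')
im=shot('top','pics/t23.png');crop(im,150,150,160,125,5,'pics/c39.png')
E
```

```text
(no output)
```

View pics/c38.png

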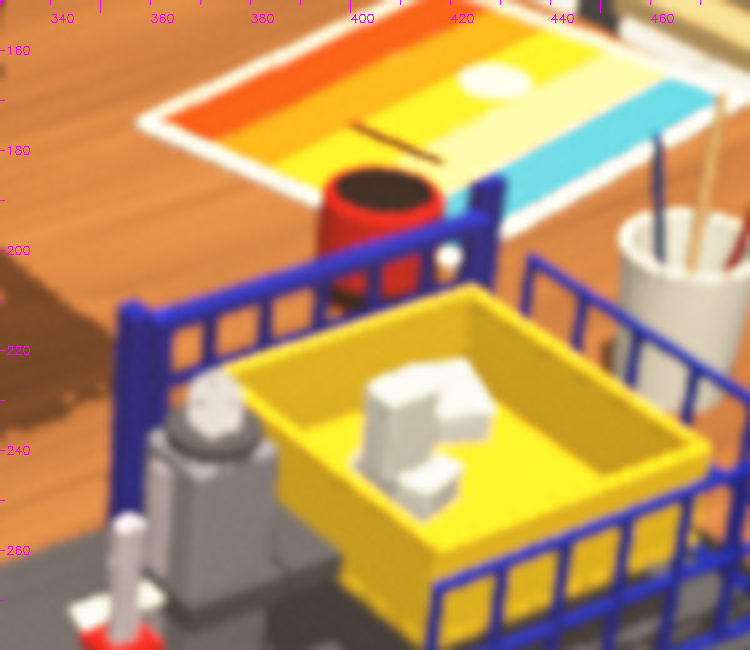

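View pics/c39.png

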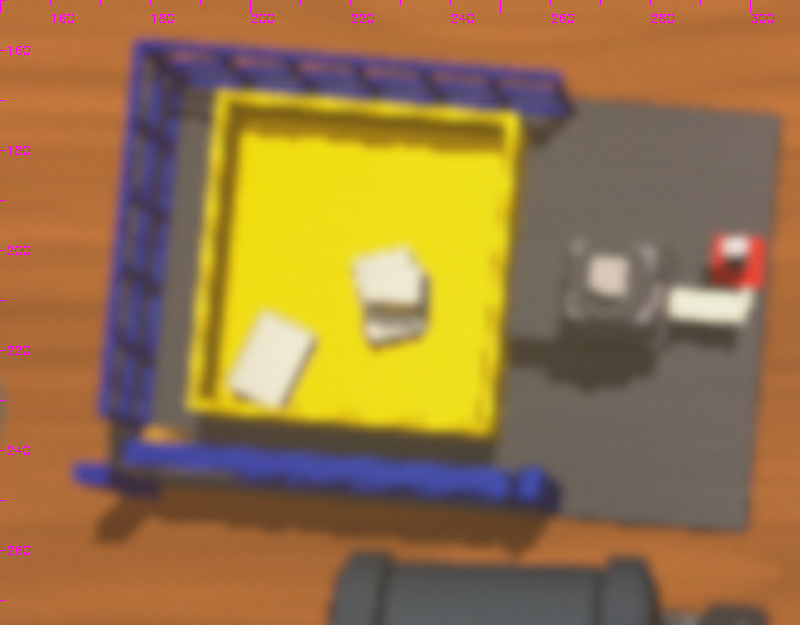

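```bash
python3 - <<'E'
from h import *
print(go([.45,.29,.24],down(-94.8)))
E
```

```text
[0.138, -0.947, -0.016, 0.002, 0.008, 0.002]
```

Request:
{"name": "carry_out", "arguments": {
  "targets": [
    [0.03,-0.2,0,0,0.008,0],
    [0.07,-0.45,0,0,0.008,0],
    [0.1,-0.7,0,0,0.008,0],
    [0.138,-0.9,-0.016,0,0.008,0],
    [0.138,-0.947,-0.016,0,0.008,0],
    [0.138,-0.947,-0.016,0,0.008,0]
  ]
}}

```text
time_s: 59.85
position: [0.4491, 0.2905, 0.2394]
tcp_rot: [[0.997, -0.078, -0.002], [-0.078, -0.997, -0.003], [-0.002, 0.003, -1.0]]
force: [-0.1, -0.4, -0.8]
opening: 0.005
```

```bash
python3 - <<'E'
from h import *
im=shot('wrist','pics/w24.png');W=wcam('pics/w24.png');u=proj(W,[*st(-.105,.135),.1]);print(u);u=u.astype(int);crop(im,max(u[0]-70,0),max(u[1]-55,0),140,110,5,'pics/c40.png')
E
```

```text
[258.43116879 149.00961859]
```

View pics/w24.png

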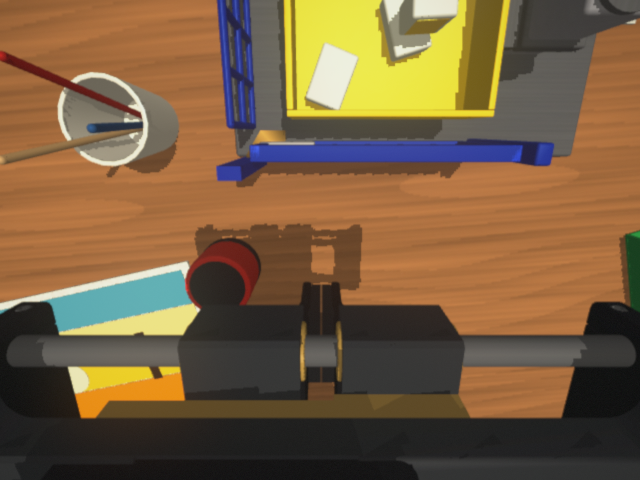

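View pics/c40.png

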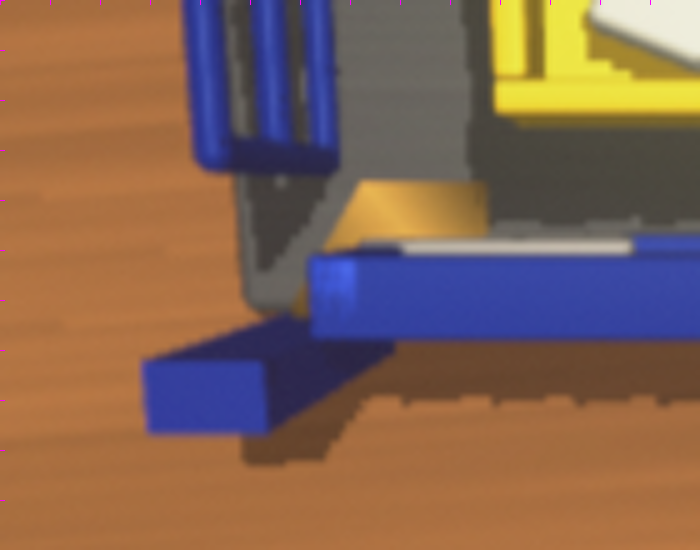

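The gate lies parallel to the bin edge. The strike post at (240,165) is on the outside, and the brass bolt is out behind it, so it is latched. One last full view before I hand in.

```bash
python3 - <<'E'
from h import *
shot('scene','pics/s25.png')
E
```

```text
(no output)
```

View pics/s25.png

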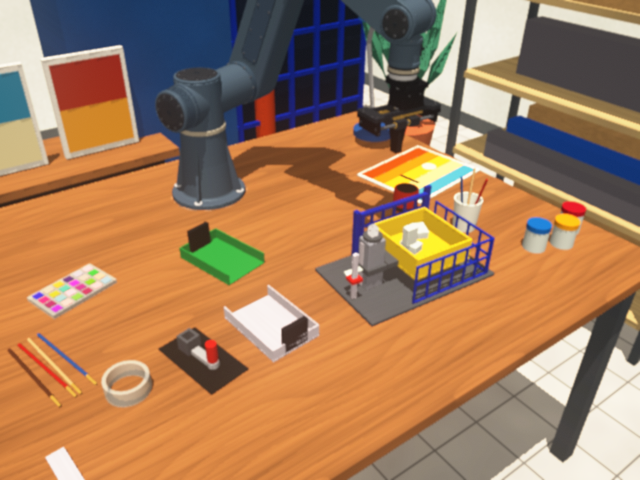

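The final view shows the pans in the raised bin, the empty tray flat at (270,322), the crank on its mat at (203,352) and the gate shut. The speaker, tape and jar look unmoved.

```bash
python3 -c "
from rig import bot
print(bot.hand_in())"
```

```text
the job is handed in; nothing more can be done
None
```

The job is finished and was handed in at about 60 s of the 210 s allowed. The hand-in reports no verdict, so the results below are my own checks.

- **Pans and tray:** One stray pan was on the desk, the red one. I put it in the tray and tipped all three pans into the yellow bin. The last pictures show all three in the bin and the empty tray flat back in its place.
- **Lift:** I wound about 2.3 turns with the crank. The first check put the pointer 2–3 mm too high, so I wound back a little. The last close-up put it level with the marker, to about 1 mm.
- **Crank:** It lies back on its mat, with the hub and hand grip both over the mat.
- **Gate:** It is parallel to the station front, with the brass bolt out behind the strike post. The push ended against a firm stop at about 18 N, with no sign of springing back after I let go.

**Disagreements:**
- **Wrist camera:** its calibration shifted by about 2 mm between readings. I judged the pointer's height relative to the marker within the same picture.
- **Pointer height:** an early estimate of the pointer's starting height was about 7 mm higher than the others, and I set it aside.
- **Tipping:** at full tilt the arm came right up to one wrist joint's limit (-81.93° against -82°), so the tray stopped short of its target, but all the pans still slid out. Viewing the marker brought another wrist joint within 0.2° of its limit (-163.38° against -163.58°).

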